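# Load the parts-drying cabinet and start it

## Task

Load the bench drying cabinet: swing its door wide open by the handle, pull the tray all the way out by its upright tab, and lay every guide shoe that is on the bench flat in the tray, rib up, one to a compartment: long shoes in the two compartments that run front to back, short shoes in the two that run side to side. Then push the tray fully home, shut the door, and finally press the plunger on the start station down to its stop and let it spring back. Keep the door wide open whenever the tray is out, and leave the spray can, the green bin and the spanner where they are.

Things in the scene. Friction and masses are not known exactly. Their poses are not given: they have to be found in the camera images.
- cabinet: Grey bench drying cabinet, fixed, 270 wide x 270 deep x 145 mm high (roof solid, front open behind the door). Origin: on the bench, under the middle of the open front plane. x points into the cabinet, -x out of the front, y to the hinge side (left, seen from the front), z up. The middle of the front plane is at y = 0, its edges at y = +-135 mm.
- door (a joint): Door angle, rad: 0 shut, grows as it swings out to the front-left, stop at 1.9; may start a little ajar; stays where left (friction 0.2 N m). White hollow door 270 wide, 19 to 145 mm above the bench, outer face 50 mm in front of the front plane when shut; it covers the tray tab. Over 1.45 is wide open, under 0.06 shut.
- door_handle (a point): Top end (on the axis, 132 mm above the bench) of the upright round steel handle bar: 11 mm thick, 60 to 137 mm above the bench, axis 35 mm off the door's outer face (29 mm free gap). Thin stubs join it to the door at 66 and 100 mm height. Door shut: cabinet x = -85, y = -100 mm. Turns with the door.
- door_hinge (a point): Point on the door's upright hinge axis, 132 mm above the bench, at cabinet x = 0, y = +135 mm. The handle swings around it clockwise seen from above when opening.
- tray (a joint): Tray travel, m: 0 fully home, 0.18 fully out (stop), along the cabinet's -x; friction about 2.5 N, stays where it is left. Over 0.165 counts as fully out, under 0.012 as home.
- tray_tab (a point): Middle of the top edge of the tray's upright steel pull tab: a plate 30 mm wide (cabinet y), 6 mm thick (x), 70 mm tall, its top 111 mm above the bench. With the tray home it stands 31 mm in front of the cabinet's front plane, inside the hollow of the shut door. Axes as the cabinet's. Moves with the tray.
- long_cell_a (a point): Floor centre of the lengthwise tray compartment nearer the hinge: inside 114 (cabinet x) x 48 mm (y), walls 8 mm high, floor 45 mm above the bench. Axes as the cabinet's; moves with the tray; +64 mm in x, +75 mm in y from the tab. A long shoe lies in it with its length along x; either long shoe, either lengthwise compartment.
- long_cell_b (a point): The same for the second lengthwise compartment, beside the first: +64 mm in x, +23 mm in y from the tab top.
- short_cell_a (a point): Floor centre of the front crosswise tray compartment: inside 55 (cabinet x) x 94 mm (y), walls 8 mm, floor 45 mm above the bench. Axes as the cabinet's; +34.5 mm in x, -52 mm in y from the tab. A short shoe lies in it with its length along y; either short shoe, either crosswise compartment.
- short_cell_b (a point): The same for the rear crosswise compartment, behind the first: +93.5 mm in x, -52 mm in y from the tab top. With the tray fully out it is 56 mm in front of the cabinet's front plane.
- long1: Long steel T-section guide shoe on the bench, rib up: base plate 100 (its x) x 36 (y) x 7 mm, upright rib along its middle 62 long x 10 thick, its top 38 mm above the underside. Origin: centre of the underside; x along the length, z up. Alike both ways round. 0.15 to 0.3 kg. May be absent (None). Goes in a lengthwise compartment.
- long2: Long steel T-section guide shoe on the bench, rib up: base plate 100 (its x) x 36 (y) x 7 mm, upright rib along its middle 62 long x 10 thick, its top 38 mm above the underside. Origin: centre of the underside; x along the length, z up. Alike both ways round. 0.15 to 0.3 kg. May be absent (None). Goes in a lengthwise compartment.
- short1: Short steel T-section guide shoe, like the long one but its base is 68 (x) x 36 (y) x 7 mm and its rib 42 long x 10 thick, rising to 38 mm. Origin: centre of the underside; x along its length, z up. About 0.11 to 0.22 kg. May be absent (None). Belongs in the two crosswise compartments.
- short2: Short steel T-section guide shoe, like the long one but its base is 68 (x) x 36 (y) x 7 mm and its rib 42 long x 10 thick, rising to 38 mm. Origin: centre of the underside; x along its length, z up. About 0.11 to 0.22 kg. May be absent (None). Belongs in the two crosswise compartments.
- plunger (a joint): Start plunger travel, m: 0 up, 0.015 at its stop; spring takes about 2 N to begin and 8 N at the stop; springs back when let go. 0.013 or more counts as fully down.
- plunger_top (a point): Centre of the top of the plunger head: black disc 38 mm across on a steel stem, on a grey fixed start station 85 x 85 x 36 mm. 75 mm above the bench when up.
- spray_can: Blue spray can, 60 mm across, 170 mm tall, upright; origin: centre of its underside. Bystander: leave it where it is.
- parts_bin: Green open bin 110 x 130 x 50 mm; origin: centre of its underside. Bystander: leave it where it is.
- spanner: Steel spanner about 140 mm long, lying flat; origin under its middle. Bystander: leave it where it is.
Mind the look-alikes: they are no part of the job. Leave any purple look-alike of the part that bears plunger alone.

How it is judged:
By the outcome, as a careful person would: the job done as asked, in the order asked, and still so for the second after the job is handed in, with the robot touching nothing.
Of long1, long2, short1, short2 only 2 to 4 are there at a start; the rules pass over those that are not, and their reading is None.
At some moment in a run one of long1, long2, short1, short2 may be knocked a few centimetres aside while the robot is not near it.
Once in a run the grip may slacken for a moment while it holds something.
It also fails if it takes over 210 s, if anything falls off the work surface, if the arm or the gripper's body presses on something with over 40 N, if the wrist force passes 120 N, or if a joint passes its speed limit or range.

## Robot

A 6-joint arm with a two-finger parallel gripper is mounted at the origin on the work surface. World frame = base frame: x ahead of the robot, y to its left, z up, the work surface at z = 0. Lengths are in mm, angles in degrees, forces in N, time in s.
With the tool pointing down it reaches from about 300 to 850 mm from the base axis. Payload 4.2 kg.
Tool frame: the origin (TCP) lies on the centre line of the jaws, within the pads' length; the fingertips stand 14 mm ahead of it and the grasp point (between the pads) lies 5 mm behind it; z points along the fingers, y is the line along which they close (so a half turn about z gives the same grasp; the last joint's range is limited). The gripper opens to 91 mm and grips with 3 to 60 N. Pads are 32 mm wide; open, the fingers measure 118 mm over their backs; the gripper's body (76 mm by 178 mm) begins 60 mm behind the grasp point.
Start: joints at [64.286, 18.312, 89.639, -0, 72.044, -1.146], TCP at [239.077, 522.957, 227.976] pointing down, gripper open.
Joint ranges: [-177.97, 177.97], [-48.28, 115.42], [12.27, 149.76], [-77.06, 257.06], [2.81, 150.46], [-146.56, 146.56]. Speed limits (degrees/s): [147.25, 147.25, 180, 180, 180, 180].

## Interface

Orientations are given as [roll, pitch, yaw] about the fixed x, y, z axes, in that order (R = Rz(yaw) Ry(pitch) Rx(roll)).
In Python, from workcell import * gives the robot as it stands. The module is installed in compiled form; this text tells all that it offers.
- The arm moves only by the shell command python3 -m crank 'ROWS' [FORCE]. ROWS is JSON, a list of rows, each an object of numbers: "grip": the finger opening in m, from 0 to 0.0912; "x", "y", "z": the shift along the tool's x, y, z in m; "yaw": the turn about the tool's z in rad. In form: [{"grip": .., "x": .., "y": .., "z": .., "yaw": ..}, ...]. A call has exactly 5 rows; each row is the pose to reach, as a shift and turn from the pose commanded when the call began, along the tool's axes at that moment; what a row does not reach only later rows make up. A row lasts 1/12 s, in which the tool goes at most 41.7 mm and 7.16 degrees, less where a joint would pass 70% of its speed; a pose out of reach is approached as far as the arm can. A call with a gripper value outside its range is refused whole. The fingers move at their own pace and stop on an object; FORCE is the grip in N (left out, the last holds). Time passes only in rows, so rows that repeat a pose let the fingers close, or fill a call up. It gives the time, the measured TCP pose, the force, the opening and the grip force at its end, in the units of the state.
- state(): the state, without advancing time (a new reading comes with each control period).
- grab_frame(name): name is "side" or "top"; returns the picture (480x640x3 uint8, red, green, blue); there is no depth.
- camera_model(name): a dict with "intrinsics" (3x3 intrinsics, pixels), "R" (3x3) and "t" (3): a world point X has camera coordinates R X + t. Camera axes: x right, y down, z forward; pixel columns grow to the right and rows downward; lengths in mm; the calibration is good to about 2 mm. A picture is of the moment at which its call begins. camera_model takes no time and is no camera call.
- job_done(): hands the job in; it is judged then, once.
The state is a dict: "time_s": time; "qpos": joint angles; "qvel": joint speeds; "effort": joint torques, N m; "ee_pos": TCP position; "ee_rot": TCP orientation; "force": force on the tool from outside, world axes, zero at the start; "torque": the same for the moment, N m; "gripper_width": finger opening in mm; "gripper_force": force on a finger pad.
Only numpy, scipy, OpenCV 4.12 (cv2) and the standard library are available. Lean on these libraries where they do the work, as an engineer would, in place of code of your own. Each camera call takes 0.05 s, during which the arm holds its last target. There are 200 camera calls.

## Working session

There is one attempt and no reset: what is moved stays moved. The work goes in short steps, Python scripts to look and compute and a shell command to move; the robot and the scene stay as the last step left them, time stands still between calls to the robot, and variables do not carry over. Pictures are saved under pics/ and viewed, at most 14 in all, crops included, and the job is handed in when it is done.

```bash
mkdir -p pics; cat > h.py <<'E'
from workcell import *
import numpy as np, cv2
def ray(c,u,v):
    m=camera_model(c);K=np.array(m["intrinsics"]);R=np.array(m["R"]);t=np.array(m["t"])
    return -R.T@t, R.T@np.linalg.solve(K,[u,v,1.])
def at(c,u,v,z):
    o,d=ray(c,u,v); return o+d*(z-o[2])/d[2]
def pix(c,X):
    m=camera_model(c);p=np.array(m["intrinsics"])@(np.array(m["R"])@np.array(X,float)+np.array(m["t"]));return p[:2]/p[2]
def save(c,n,box=None,s=1):
    f=cv2.cvtColor(grab_frame(c),cv2.COLOR_RGB2BGR)
    cv2.imwrite(f"pics/{n}_full.png",f)
    if box: f=f[box[1]:box[3],box[0]:box[2]]
    cv2.imwrite(f"pics/{n}.png",cv2.resize(f,None,fx=s,fy=s,interpolation=cv2.INTER_CUBIC))
E
python3 - <<'E'
from h import *
save("top","t0",None,1.25);save("side","s0",None,1.25)
s=state();print(s["time_s"],s["ee_pos"],s["ee_rot"],s["gripper_width"])
for c in("top","side"):print(c,ray(c,320,240))
E
```

```text
0.1 [238.88088552 522.56590497 227.19274657] [-1.79910098e+02 -1.55678918e-03  1.55431557e+02] 91.29661578991337
top (array([ 388.94332977,  -55.95255997, 1166.96510097]), array([ 0.10554007,  0.03360659, -0.9941305 ]))
side (array([ 233.17463802, -729.12176271,  928.75417622]), array([ 0.24371003,  0.61967476, -0.74620133]))
```

View pics/t0.png

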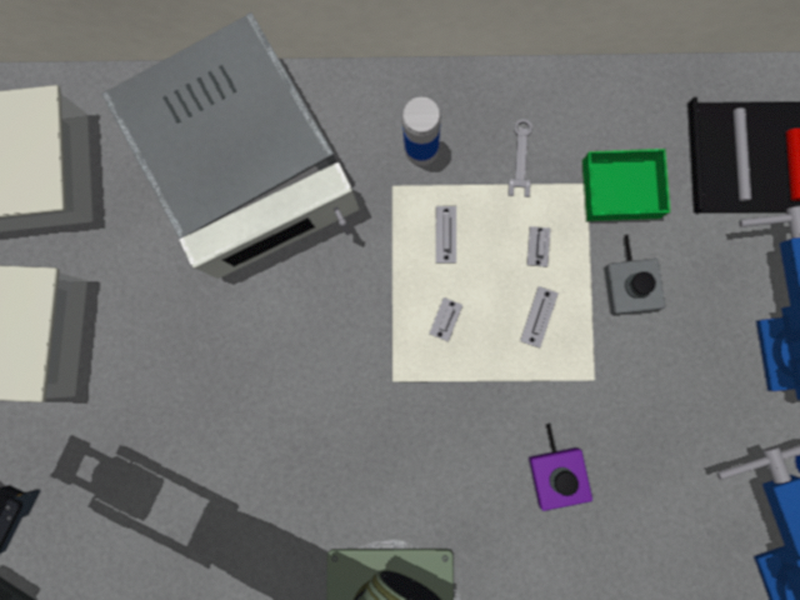

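View pics/s0.png

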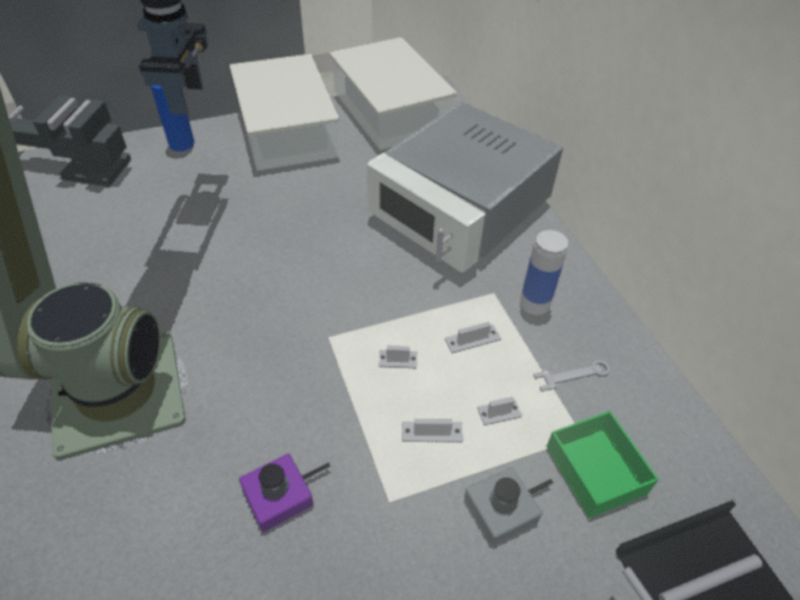

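The top view shows the cabinet at upper left (roof corners 107,95 / 250,17 / 332,158 / 187,233) with its handle at (342,215). All four shoes lie on the white sheet: long at (446,234) and (540,317), short at (539,246) and (446,320). There are two plunger stations: grey at (640,285) and purple at (560,480). The grey one fits the description, and the purple one is the look-alike. I'll enlarge both areas.

```bash
python3 - <<'E'
import cv2
f=cv2.imread("pics/t0_full.png")
cv2.imwrite("pics/c1.png",cv2.resize(f[5:225,80:310],None,fx=2.7,fy=2.7,interpolation=cv2.INTER_CUBIC))
cv2.imwrite("pics/c2.png",cv2.resize(f[135:315,310:540],None,fx=3.3,fy=3.3,interpolation=cv2.INTER_CUBIC))
E
```

```text
(no output)
```

View pics/c1.png

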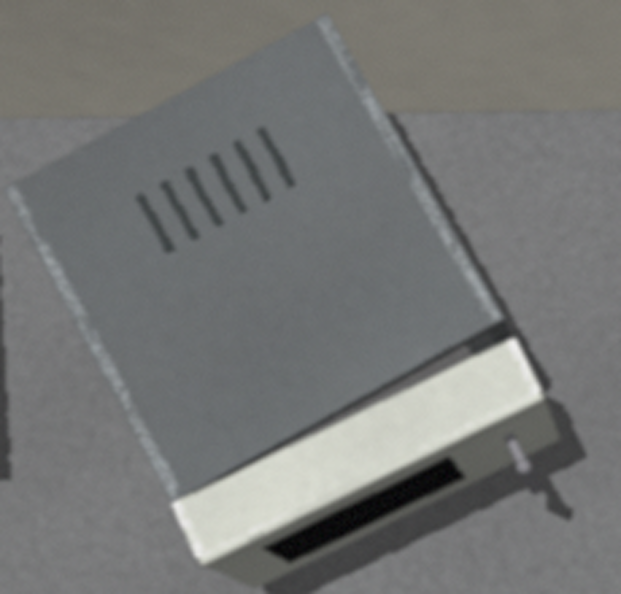

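View pics/c2.png

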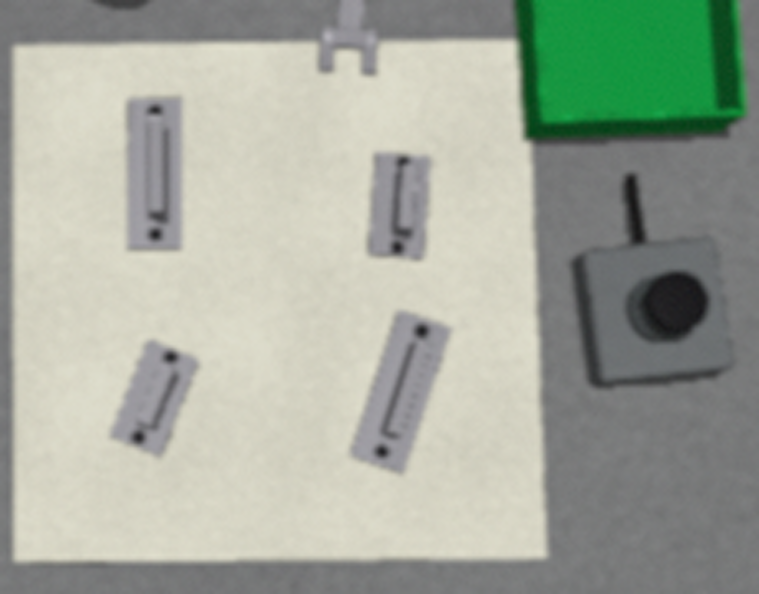

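The crop shows the door slightly ajar, with the handle top at crop (511,440). All four shoes are clear, and the grey station's plunger head is at crop (675,303).

```bash
cat > m.py <<'E'
from h import *
def quad(name,P,ox,oy,s,z):
    Q=np.array([at("top",ox+u/s,oy+v/s,z)[:2] for u,v in P])
    e=(Q[3]-Q[0]+Q[2]-Q[1])/2; w=(Q[1]-Q[0]+Q[2]-Q[3])/2
    print(name,Q.mean(0).round(1),"len",np.linalg.norm(e).round(1),"wid",np.linalg.norm(w).round(1),"dir",np.degrees(np.arctan2(e[1],e[0])).round(1)%180)
    return Q
E
python3 - <<'E'
from m import *
Q=quad("cab",[(10,187),(323,18),(500,320),(177,495)],80,5,2.7,145)
print(Q.round(1))
fm=(Q[2]+Q[3])/2; d=Q[2]-Q[3]; print("front mid",fm,"ang -y",np.degrees(np.arctan2(d[1],d[0])))
d=(Q[0]-Q[3]+Q[1]-Q[2]);print("x dir",np.degrees(np.arctan2(d[1],d[0])))
print("handle",at("top",80+511/2.7,5+440/2.7,137))
D=[at("top",80+u/2.7,5+v/2.7,145)[:2].round(1) for u,v in[(173,503),(205,562),(515,338),(547,398)]];print("door",D)
a=(310,135,3.3,7)
quad("long1",[(127,97),(182,97),(181,249),(127,249)],*a)
quad("short1",[(375,152),(431,157),(424,259),(368,253)],*a)
quad("short2",[(150,340),(199,358),(160,457),(110,437)],*a)
quad("long2",[(400,310),(451,327),(401,473),(350,455)],*a)
print("plunger",at("top",310+675/3.3,135+303/3.3,75))
E
```

```text
cab [777.8 263.9] len 265.8 wid 260.2 dir 29.69999999999999
[[829.7 443.1]
 [956.8 216.5]
 [725.   83.8]
 [599.7 312.4]]
front mid [662.35538229 198.0756596 ] ang -y -61.25867276970573
x dir 29.70580373146357
handle [638.94651741  76.27725356 137.        ]
door [array([593.9, 315. ]), array([551.4, 290.8]), array([711.6,  72.9]), array([667.3,  49.8])]
long1 [625.8 -96.6] len 101.2 wid 35.6 dir 179.1
short1 [ 602.7 -255.8] len 67.3 wid 36.4 dir 174.5
short2 [478.2 -95.1] len 68.3 wid 34.1 dir 157.4
long2 [ 481.4 -253. ] len 99.7 wid 34.3 dir 159.6
plunger [ 528.2082007  -409.03960627   75.        ]
```

```bash
cat > cab.py <<'E'
from h import *
O=np.array([662.,198.]);A=29.2
def C(x,y,z):
    a=np.radians(A);return np.array([O[0]+x*np.cos(a)-y*np.sin(a),O[1]+x*np.sin(a)+y*np.cos(a),z])
def D(x,y,z,th):  # door point given in shut-door cabinet coords
    r=np.array([x,y-135]);c,s=np.cos(-th),np.sin(-th)
    r=np.array([c*r[0]-s*r[1],s*r[0]+c*r[1]]);return C(r[0],r[1]+135,z)
E
python3 - <<'E'
from cab import *
th=0.057
for c,n,b,s in(("top","t0",(80,5,310,225),2.7),("side","s0",(280,60,470,250),3)):
    f=cv2.imread(f"pics/{n}_full.png")[b[1]:b[3],b[0]:b[2]];f=cv2.resize(f,None,fx=s,fy=s,interpolation=cv2.INTER_CUBIC)
    q=lambda X:tuple(int(v) for v in(pix(c,X)-b[:2])*s)
    R=[C(0,135,145),C(0,-135,145),C(270,-135,145),C(270,135,145)]
    for i in range(4):cv2.line(f,q(R[i]),q(R[(i+1)%4]),(0,0,255),1)
    T=[D(-50,135,z,th) for z in(145,19)]+[D(-50,-135,z,th) for z in(19,145)]
    for i in range(4):cv2.line(f,q(T[i]),q(T[(i+1)%4]),(0,255,0),1)
    cv2.line(f,q(D(-85,-100,60,th)),q(D(-85,-100,137,th)),(255,0,0),1)
    cv2.imwrite(f"pics/o_{c}.png",f)
f=[cv2.imread(f"pics/o_{c}.png") for c in("top","side")]
f=[cv2.resize(x,(400,int(x.shape[0]*400/x.shape[1]))) for x in f]
h=min(x.shape[0] for x in f);cv2.imwrite("pics/o.png",np.hstack([x[:h] for x in f]))
print(D(-85,-100,132,th))
E
```

```text
[622.47303738  67.33589782 132.        ]
```

View pics/o.png

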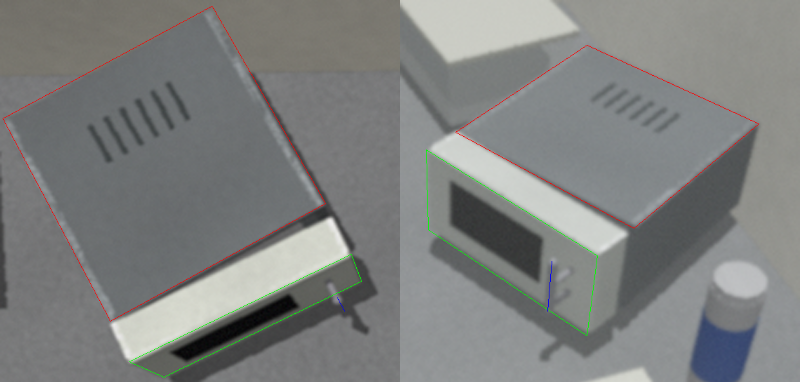

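```bash
cat > go.py <<'E'
# usage: go.py x,y,z,psi ... : prints chained tool-frame shifts (m, rad) from the measured pose
import sys
from h import *
if __name__=="__main__":
    s=state();p=np.array(s["ee_pos"]);psi=s["ee_rot"][2]
    print("at",p.round(1),round(psi,1),"w",round(s["gripper_width"],1),"F",np.round(s["force"],1),"t",round(s["time_s"],1))
    for a in sys.argv[1:]:
        x,y,z,q=map(float,a.split(","));d=np.array([x,y,z])-p;r=np.radians(psi);c,n=np.cos(r),np.sin(r)
        print(a,"-> x %.3f y %.3f z %.3f yaw %.3f"%(*(np.array([d[0]*c+d[1]*n,d[0]*n-d[1]*c,-d[2]])/1000),np.radians((psi-q+180)%360-180)))
        p=np.array([x,y,z]);psi=q
E
python3 go.py 622.5,67.3,200,116 622.5,67.3,121,116
python3 -c "
from h import *
print('can',at('top',421/1.25,110/1.25,170),at('side',550/1.25,242/1.25,170), 'plunger side',at('side',507/1.25,488/1.25,75))
print('shoes side', at('side',472/1.25,334/1.25,20),at('side',432/1.25,430/1.25,20))"
```

```text
at [238.9 522.6 227.2] 155.4 w 91.3 F [ 0.8 -0.8  0.2] t 0.1
622.5,67.3,200,116 -> x -0.538 y -0.255 z 0.027 yaw 0.688
622.5,67.3,121,116 -> x 0.000 y 0.000 z 0.079 yaw 0.000
can [784.82131971 -55.43200012 170.        ] [777.33375443 -57.08217898 170.        ] plunger side [ 532.70648576 -410.70599591   75.        ]
shoes side [626.4551776  -96.66196348  20.        ] [ 481.43576747 -258.38467804   20.        ]
```

```bash
R='' # rows typed literally below
python3 -m crank '[{"grip":0.028,"x":-0.036,"y":-0.017,"z":0.0,"yaw":0},{"grip":0.028,"x":-0.072,"y":-0.034,"z":0.0,"yaw":0},{"grip":0.028,"x":-0.108,"y":-0.051,"z":0.0,"yaw":0},{"grip":0.028,"x":-0.144,"y":-0.068,"z":0.0,"yaw":0},{"grip":0.028,"x":-0.18,"y":-0.085,"z":0.0,"yaw":0}]' 40
python3 -m crank '[{"grip":0.028,"x":-0.036,"y":-0.017,"z":0.0,"yaw":0},{"grip":0.028,"x":-0.072,"y":-0.034,"z":0.0,"yaw":0},{"grip":0.028,"x":-0.108,"y":-0.051,"z":0.0,"yaw":0},{"grip":0.028,"x":-0.144,"y":-0.068,"z":0.0,"yaw":0},{"grip":0.028,"x":-0.18,"y":-0.085,"z":0.0,"yaw":0}]'
python3 -m crank '[{"grip":0.028,"x":-0.036,"y":-0.017,"z":0.0,"yaw":0.12},{"grip":0.028,"x":-0.072,"y":-0.034,"z":0.0,"yaw":0.24},{"grip":0.028,"x":-0.108,"y":-0.051,"z":0.0,"yaw":0.36},{"grip":0.028,"x":-0.144,"y":-0.068,"z":0.0,"yaw":0.48},{"grip":0.028,"x":-0.178,"y":-0.085,"z":0.0,"yaw":0.6}]'
python3 -m crank '[{"grip":0.028,"z":0.005,"x":0,"y":0,"yaw":0.09},{"grip":0.028,"z":0.01,"x":0,"y":0,"yaw":0.09},{"grip":0.028,"z":0.02,"x":0,"y":0,"yaw":0.09},{"grip":0.028,"z":0.027,"x":0,"y":0,"yaw":0.09},{"grip":0.028,"z":0.027,"x":0,"y":0,"yaw":0.09}]'
python3 go.py 622.5,67.3,121,116
```

```text
time_s: 0.52
ee_pos: [368.0, 369.2, 227.6]
ee_rot: [-180.0, -0.0, 155.5]
force: [1.0, 0.2, -0.2]
gripper_width: 60.9
gripper_force: 0.0
time_s: 0.93
ee_pos: [496.5, 216.8, 227.7]
ee_rot: [-180.0, -0.0, 155.4]
force: [0.2, 0.4, 0.7]
gripper_width: 29.3
gripper_force: 0.0
time_s: 1.35
ee_pos: [623.3, 65.4, 227.4]
ee_rot: [-180.0, -0.0, 120.7]
force: [0.6, 0.8, -0.9]
gripper_width: 28.0
gripper_force: 0.0
time_s: 1.77
ee_pos: [620.4, 68.3, 198.6]
ee_rot: [-179.8, -0.1, 116.1]
force: [0.7, 0.1, -0.0]
gripper_width: 27.6
gripper_force: 0.0
at [620.4  68.3 198.6] 116.1 w 27.6 F [ 0.7  0.1 -0. ] t 1.8
622.5,67.3,121,116 -> x -0.002 y 0.001 z 0.078 yaw 0.001
```

Precise motion, no lag. I'll look before lowering over the handle.

```bash
python3 -m crank '[{"grip":0.028,"x":-0.002,"y":0.001,"z":0.01,"yaw":0},{"grip":0.028,"x":-0.002,"y":0.001,"z":0.02,"yaw":0},{"grip":0.028,"x":-0.002,"y":0.001,"z":0.03,"yaw":0},{"grip":0.028,"x":-0.002,"y":0.001,"z":0.04,"yaw":0},{"grip":0.028,"x":-0.002,"y":0.001,"z":0.042,"yaw":0}]' | tail -3
python3 -c "
from h import *
save('side','h1',(300,60,460,240),3.3)
print((pix('side',[622.5,67.3,137])-[300,60])*3.3)"
```

```text
force: [-0.4, -0.9, -0.6]
gripper_width: 28.2
gripper_force: 0.0
[172.31582694 409.51137667]
```

View pics/h1.png

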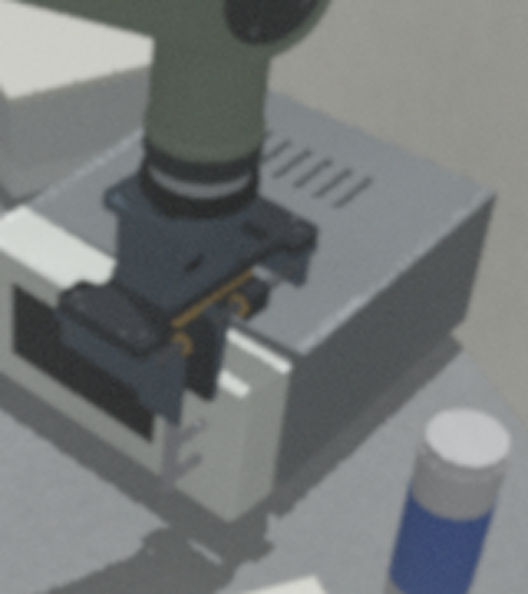

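The side view shows the fingers astride the door's upper front, with the handle bar and stubs just below at (170–200, 430–490). The body's long side runs along the closing axis. I'll go down in small steps.

```bash
python3 -m crank '[{"grip":0.028,"x":0,"y":0,"z":0.007,"yaw":0},{"grip":0.028,"x":0,"y":0,"z":0.014,"yaw":0},{"grip":0.028,"x":0,"y":0,"z":0.021,"yaw":0},{"grip":0.028,"x":0,"y":0,"z":0.028,"yaw":0},{"grip":0.028,"x":0,"y":0,"z":0.035,"yaw":0}]'
python3 -m crank '[{"grip":0.0,"x":0,"y":0,"z":0,"yaw":0},{"grip":0.0,"x":0,"y":0,"z":0,"yaw":0},{"grip":0.0,"x":0,"y":0,"z":0,"yaw":0},{"grip":0.0,"x":0,"y":0,"z":0,"yaw":0},{"grip":0.0,"x":0,"y":0,"z":0,"yaw":0}]' 30
```

```text
time_s: 2.65
ee_pos: [624.1, 66.0, 123.2]
ee_rot: [-180.0, -0.0, 115.9]
force: [0.2, 0.4, -0.1]
gripper_width: 28.1
gripper_force: 0.0
time_s: 3.07
ee_pos: [624.0, 65.7, 124.0]
ee_rot: [-180.0, 0.0, 115.9]
force: [-1.0, -1.2, -2.4]
gripper_width: 10.4
gripper_force: 30.0
```

```bash
python3 -m crank '[{"grip":0.0,"x":0.0065,"y":-0.016,"z":0,"yaw":0.07},{"grip":0.0,"x":0.014,"y":-0.032,"z":0,"yaw":0.14},{"grip":0.0,"x":0.023,"y":-0.047,"z":0,"yaw":0.21},{"grip":0.0,"x":0.0325,"y":-0.0615,"z":0,"yaw":0.28},{"grip":0.0,"x":0.0435,"y":-0.0755,"z":0,"yaw":0.35}]'
python3 -m crank '[{"grip":0.0,"x":0.0065,"y":-0.016,"z":0,"yaw":0.07},{"grip":0.0,"x":0.014,"y":-0.032,"z":0,"yaw":0.14},{"grip":0.0,"x":0.023,"y":-0.047,"z":0,"yaw":0.21},{"grip":0.0,"x":0.0325,"y":-0.0615,"z":0,"yaw":0.28},{"grip":0.0,"x":0.0435,"y":-0.0755,"z":0,"yaw":0.35}]'
```

```text
time_s: 3.48
ee_pos: [536.8, 70.6, 123.9]
ee_rot: [180.0, 0.2, 95.7]
force: [0.6, -4.8, -2.3]
gripper_width: 9.8
gripper_force: 30.0
time_s: 3.9
ee_pos: [455.4, 105.7, 123.9]
ee_rot: [-179.9, 0.3, 75.6]
force: [-3.4, -6.9, 0.5]
gripper_width: 9.8
gripper_force: 30.0
```

```bash
python3 -m crank '[{"grip":0.0,"x":0.0065,"y":-0.016,"z":0,"yaw":0.07},{"grip":0.0,"x":0.014,"y":-0.032,"z":0,"yaw":0.14},{"grip":0.0,"x":0.023,"y":-0.047,"z":0,"yaw":0.21},{"grip":0.0,"x":0.0325,"y":-0.0615,"z":0,"yaw":0.28},{"grip":0.0,"x":0.0435,"y":-0.0755,"z":0,"yaw":0.35}]'
python3 -m crank '[{"grip":0.0,"x":0.0065,"y":-0.016,"z":0,"yaw":0.07},{"grip":0.0,"x":0.014,"y":-0.032,"z":0,"yaw":0.14},{"grip":0.0,"x":0.023,"y":-0.047,"z":0,"yaw":0.21},{"grip":0.0,"x":0.0325,"y":-0.0615,"z":0,"yaw":0.28},{"grip":0.0,"x":0.0435,"y":-0.0755,"z":0,"yaw":0.35}]'
python3 -m crank '[{"grip":0.0,"x":0.0065,"y":-0.016,"z":0,"yaw":0.07},{"grip":0.0,"x":0.014,"y":-0.032,"z":0,"yaw":0.14},{"grip":0.0,"x":0.023,"y":-0.047,"z":0,"yaw":0.21},{"grip":0.0,"x":0.0325,"y":-0.0615,"z":0,"yaw":0.28},{"grip":0.0,"x":0.0435,"y":-0.0755,"z":0,"yaw":0.35}]'
python3 -m crank '[{"grip":0.028,"x":0,"y":0,"z":0,"yaw":0},{"grip":0.028,"x":0,"y":0,"z":0,"yaw":0},{"grip":0.028,"x":0,"y":0,"z":0,"yaw":0},{"grip":0.028,"x":0,"y":0,"z":-0.001,"yaw":0},{"grip":0.028,"x":0,"y":0,"z":-0.002,"yaw":0}]'
python3 -m crank '[{"grip":0.028,"x":0,"y":0,"z":-0.02,"yaw":0},{"grip":0.028,"x":0,"y":0,"z":-0.04,"yaw":0},{"grip":0.028,"x":0,"y":0,"z":-0.06,"yaw":0},{"grip":0.028,"x":0,"y":0,"z":-0.08,"yaw":0},{"grip":0.028,"x":0,"y":0,"z":-0.08,"yaw":0}]'
python3 -c "
from cab import *
print(C(-31,0,95),C(-31,0,180), 'out',C(-211,0,95))"
python3 go.py 634.9,182.9,190,119.2 634.9,182.9,96,119.2
```

```text
time_s: 4.32
ee_pos: [391.6, 166.6, 123.9]
ee_rot: [-179.9, 0.4, 55.6]
force: [-4.5, -6.0, 3.3]
gripper_width: 10.0
gripper_force: 30.0
time_s: 4.73
ee_pos: [353.0, 245.4, 123.9]
ee_rot: [-179.9, 0.5, 35.5]
force: [-7.5, -4.7, 4.7]
gripper_width: 10.0
gripper_force: 30.0
time_s: 5.15
ee_pos: [343.9, 332.8, 123.9]
ee_rot: [180.0, 0.6, 15.4]
force: [-8.5, -0.9, 5.7]
gripper_width: 10.3
gripper_force: 30.0
time_s: 5.57
ee_pos: [348.8, 333.2, 126.2]
ee_rot: [-180.0, -0.0, 15.6]
force: [0.2, 0.5, -0.0]
gripper_width: 28.0
gripper_force: 0.0
time_s: 5.98
ee_pos: [350.6, 334.8, 210.0]
ee_rot: [-179.8, -0.4, 15.6]
force: [-0.0, 0.0, 0.4]
gripper_width: 28.3
gripper_force: 0.0
[634.9394156  182.87635057  95.        ] [634.9394156  182.87635057 180.        ] out [477.8134417   95.06161192  95.        ]
at [350.6 334.8 210. ] 15.6 w 28.3 F [-0.   0.   0.4] t 6.0
634.9,182.9,190,119.2 -> x 0.233 y 0.223 z 0.020 yaw -1.808
634.9,182.9,96,119.2 -> x 0.000 y 0.000 z 0.094 yaw 0.000
```

```bash
python3 -m crank '[{"grip":0.024,"x":0.024,"y":0.022,"z":0,"yaw":0},{"grip":0.024,"x":0.047,"y":0.045,"z":0.0,"yaw":0},{"grip":0.024,"x":0.07,"y":0.067,"z":0.0,"yaw":0},{"grip":0.024,"x":0.094,"y":0.09,"z":0,"yaw":0},{"grip":0.024,"x":0.116,"y":0.112,"z":0,"yaw":0}]' | grep ee
python3 -m crank '[{"grip":0.024,"x":0.024,"y":0.022,"z":0,"yaw":-0.12},{"grip":0.024,"x":0.047,"y":0.045,"z":0.0,"yaw":-0.24},{"grip":0.024,"x":0.07,"y":0.067,"z":0.0,"yaw":-0.36},{"grip":0.024,"x":0.094,"y":0.09,"z":0,"yaw":-0.48},{"grip":0.024,"x":0.116,"y":0.111,"z":0,"yaw":-0.6}]' | grep ee
python3 -m crank '[{"grip":0.024,"x":0,"y":0,"z":0,"yaw":-0.12},{"grip":0.024,"x":0,"y":0,"z":0,"yaw":-0.24},{"grip":0.024,"x":0,"y":0,"z":0,"yaw":-0.36},{"grip":0.024,"x":0,"y":0,"z":0,"yaw":-0.48},{"grip":0.024,"x":0,"y":0,"z":0,"yaw":-0.6}]' | grep ee
python3 -m crank '[{"grip":0.024,"x":0,"y":0,"z":0,"yaw":-0.12},{"grip":0.024,"x":0,"y":0,"z":0,"yaw":-0.24},{"grip":0.024,"x":0,"y":0,"z":0,"yaw":-0.36},{"grip":0.024,"x":0,"y":0,"z":0,"yaw":-0.48},{"grip":0.024,"x":0,"y":0,"z":0,"yaw":-0.608}]' | grep ee
python3 go.py 633.2,181.9,140,119.2 633.2,181.9,97,119.2
python3 -c "
from cab import *
save('top','tab')
save('side','tabs',(280,50,480,230),3)
print((pix('side',C(-31,0,111))-[280,50])*3)"
```

```text
ee_pos: [491.7, 255.5, 205.1]
ee_rot: [180.0, 0.0, 15.6]
ee_pos: [633.3, 179.5, 204.8]
ee_rot: [-180.0, 0.1, 50.3]
ee_pos: [631.9, 180.6, 204.7]
ee_rot: [-179.9, 0.0, 84.7]
ee_pos: [631.8, 180.7, 204.8]
ee_rot: [-179.9, -0.0, 119.4]
at [631.8 180.7 204.8] 119.4 w 24.2 F [-0.5  0.5  0.3] t 7.7
633.2,181.9,140,119.2 -> x 0.000 y 0.002 z 0.065 yaw 0.003
633.2,181.9,97,119.2 -> x 0.000 y 0.000 z 0.043 yaw 0.000
[175.2788007  334.12587008]
```

View pics/tabs.png

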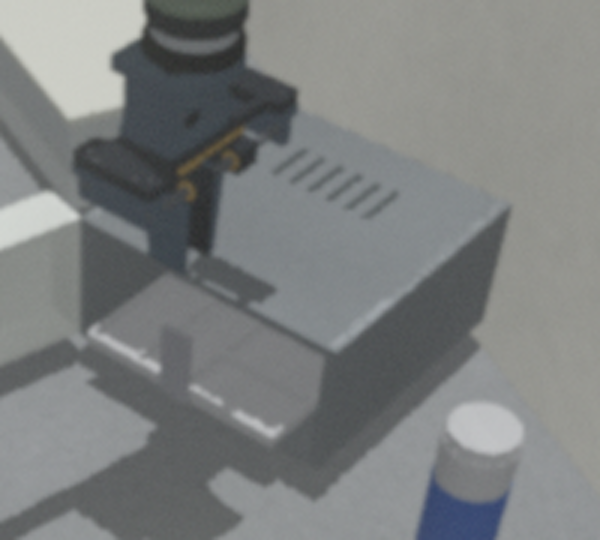

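The door is wide open and the tab's top is at crop (176,330), as predicted (175,334). I'll descend and grip it.

```bash
python3 -m crank '[{"grip":0.024,"x":0,"y":0.002,"z":0.013,"yaw":0},{"grip":0.024,"x":0,"y":0.002,"z":0.026,"yaw":0},{"grip":0.024,"x":0,"y":0.002,"z":0.039,"yaw":0},{"grip":0.024,"x":0,"y":0.002,"z":0.052,"yaw":0},{"grip":0.024,"x":0,"y":0.002,"z":0.065,"yaw":0}]' | egrep 'ee_p|for'
python3 -m crank '[{"grip":0.024,"x":0,"y":0,"z":0.009,"yaw":0},{"grip":0.024,"x":0,"y":0,"z":0.018,"yaw":0},{"grip":0.024,"x":0,"y":0,"z":0.027,"yaw":0},{"grip":0.024,"x":0,"y":0,"z":0.036,"yaw":0},{"grip":0.024,"x":0,"y":0,"z":0.043,"yaw":0}]'| egrep 'ee_p|for'
python3 -m crank '[{"grip":0.0,"x":0,"y":0,"z":0,"yaw":0},{"grip":0.0,"x":0,"y":0,"z":0,"yaw":0},{"grip":0.0,"x":0,"y":0,"z":0,"yaw":0},{"grip":0.0,"x":0,"y":0,"z":0,"yaw":0},{"grip":0.0,"x":0,"y":0,"z":0,"yaw":0}]' 40
```

```text
ee_pos: [633.6, 181.9, 139.7]
force: [-0.2, 0.9, 0.6]
gripper_force: 0.0
ee_pos: [633.7, 182.2, 97.0]
force: [-0.7, 0.1, 0.2]
gripper_force: 0.0
time_s: 9.0
ee_pos: [633.5, 182.1, 98.3]
ee_rot: [-180.0, 0.0, 119.1]
force: [-3.1, -1.6, -0.2]
gripper_width: 6.0
gripper_force: 40.0
```

```bash
python3 -m crank '[{"grip":0.0,"x":0,"y":-0.01,"z":0,"yaw":0},{"grip":0.0,"x":0,"y":-0.025,"z":0,"yaw":0},{"grip":0.0,"x":0,"y":-0.045,"z":0,"yaw":0},{"grip":0.0,"x":0,"y":-0.065,"z":0,"yaw":0},{"grip":0.0,"x":0,"y":-0.085,"z":0,"yaw":0}]' 
python3 -m crank '[{"grip":0.0,"x":0,"y":-0.02,"z":0,"yaw":0},{"grip":0.0,"x":0,"y":-0.04,"z":0,"yaw":0},{"grip":0.0,"x":0,"y":-0.06,"z":0,"yaw":0},{"grip":0.0,"x":0,"y":-0.08,"z":0,"yaw":0},{"grip":0.0,"x":0,"y":-0.09,"z":0,"yaw":0}]' 
python3 -m crank '[{"grip":0.0,"x":0,"y":-0.001,"z":0,"yaw":0},{"grip":0.0,"x":0,"y":-0.002,"z":0,"yaw":0},{"grip":0.0,"x":0,"y":-0.003,"z":0,"yaw":0},{"grip":0.0,"x":0,"y":-0.004,"z":0,"yaw":0},{"grip":0.0,"x":0,"y":-0.004,"z":0,"yaw":0}]'
```

```text
time_s: 9.42
ee_pos: [561.2, 141.2, 98.3]
ee_rot: [179.7, 0.1, 119.1]
force: [6.4, -0.2, -4.2]
gripper_width: 6.1
gripper_force: 40.0
time_s: 9.83
ee_pos: [481.2, 95.8, 98.3]
ee_rot: [179.8, 0.2, 119.2]
force: [4.7, -2.8, -6.6]
gripper_width: 5.7
gripper_force: 40.0
time_s: 10.25
ee_pos: [479.0, 94.6, 98.3]
ee_rot: [179.8, 0.2, 119.2]
force: [4.0, -3.8, -3.8]
gripper_width: 5.6
gripper_force: 40.0
```

```bash
python3 -m crank '[{"grip":0.024,"x":0,"y":0,"z":0,"yaw":0},{"grip":0.024,"x":0,"y":0,"z":0,"yaw":0},{"grip":0.024,"x":0,"y":0,"z":0,"yaw":0},{"grip":0.024,"x":0,"y":0,"z":-0.01,"yaw":0},{"grip":0.024,"x":0,"y":0,"z":-0.03,"yaw":0}]' |egrep 'ee_p|for'
python3 -m crank '[{"grip":0.034,"x":0,"y":0,"z":-0.03,"yaw":-0.1},{"grip":0.034,"x":0,"y":0,"z":-0.05,"yaw":-0.2},{"grip":0.034,"x":0,"y":0,"z":-0.07,"yaw":-0.3},{"grip":0.034,"x":0,"y":0,"z":-0.075,"yaw":-0.4},{"grip":0.034,"x":0,"y":0,"z":-0.075,"yaw":-0.5}]'|egrep 'ee_p|for'
python3 go.py 625.8,-96.6,200,179.1
python3 -c "
from h import *
save('top','tr');save('side','trs')
a=cv2.imread('pics/tr_full.png')[100:400,90:520];b=cv2.imread('pics/trs_full.png')[60:400,160:520]
a=cv2.resize(a,(430,300));b=cv2.resize(b,(360,340))
cv2.imwrite('pics/tr2.png',np.hstack([np.vstack([a,np.zeros((40,430,3),np.uint8)]),b]))"
```

```text
ee_pos: [475.7, 95.3, 126.6]
force: [0.6, -0.9, 0.8]
gripper_force: 0.0
ee_pos: [478.5, 95.9, 205.4]
force: [-0.1, -0.9, 0.4]
gripper_force: 0.0
at [478.5  95.9 205.4] 148.0 w 33.9 F [-0.1 -0.9  0.4] t 11.1
625.8,-96.6,200,179.1 -> x -0.227 y -0.085 z 0.005 yaw -0.544
```

View pics/tr2.png

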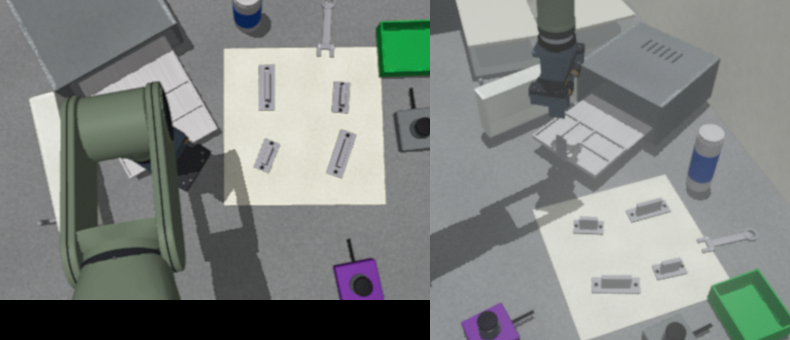

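The tray is fully out with its four compartments visible, and the shoes haven't moved. Next I go to long1 (top-left on the sheet).

```bash
python3 -m crank '[{"grip":0.034,"x":-0.024,"y":-0.009,"z":0,"yaw":0},{"grip":0.034,"x":-0.048,"y":-0.018,"z":0,"yaw":0},{"grip":0.034,"x":-0.072,"y":-0.027,"z":0,"yaw":0},{"grip":0.034,"x":-0.096,"y":-0.036,"z":0,"yaw":0},{"grip":0.034,"x":-0.12,"y":-0.045,"z":0,"yaw":0}]' |egrep 'ee_p|for'
python3 -m crank '[{"grip":0.034,"x":-0.022,"y":-0.008,"z":0.01,"yaw":-0.11},{"grip":0.034,"x":-0.044,"y":-0.016,"z":0.02,"yaw":-0.22},{"grip":0.034,"x":-0.066,"y":-0.024,"z":0.04,"yaw":-0.33},{"grip":0.034,"x":-0.088,"y":-0.032,"z":0.06,"yaw":-0.44},{"grip":0.034,"x":-0.107,"y":-0.04,"z":0.08,"yaw":-0.544}]'|egrep 'ee_p|for'
python3 go.py 625.8,-96.6,31,179.1
python3 -c "
from h import *
save('side','l1',(330,200,430,290),5)"
```

```text
ee_pos: [555.1, -7.6, 202.6]
force: [0.1, -0.7, -0.7]
gripper_force: 0.0
ee_pos: [624.6, -98.8, 121.7]
force: [-0.4, 1.1, 0.3]
gripper_force: 0.0
at [624.6 -98.8 121.7] 179.0 w 34.0 F [-0.4  1.1  0.3] t 12.0
625.8,-96.6,31,179.1 -> x -0.001 y 0.002 z 0.091 yaw -0.002
```

View pics/l1.png

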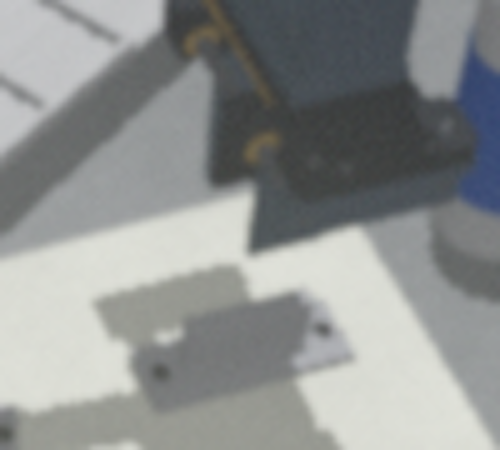

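```bash
python3 -m crank '[{"grip":0.034,"x":-0.001,"y":0.002,"z":0.018,"yaw":0},{"grip":0.034,"x":-0.001,"y":0.002,"z":0.036,"yaw":0},{"grip":0.034,"x":-0.001,"y":0.002,"z":0.054,"yaw":0},{"grip":0.034,"x":-0.001,"y":0.002,"z":0.072,"yaw":0},{"grip":0.034,"x":-0.001,"y":0.002,"z":0.086,"yaw":0}]' |egrep 'ee_p|for'
python3 -m crank '[{"grip":0.0,"x":0,"y":0,"z":0,"yaw":0},{"grip":0.0,"x":0,"y":0,"z":0,"yaw":0},{"grip":0.0,"x":0,"y":0,"z":0,"yaw":0},{"grip":0.0,"x":0,"y":0,"z":0,"yaw":0},{"grip":0.0,"x":0,"y":0,"z":0,"yaw":0}]' 55
python3 -m crank '[{"grip":0.0,"x":0,"y":0,"z":-0.025,"yaw":0},{"grip":0.0,"x":0,"y":0,"z":-0.05,"yaw":0},{"grip":0.0,"x":0,"y":0,"z":-0.08,"yaw":0},{"grip":0.0,"x":0,"y":0,"z":-0.11,"yaw":0},{"grip":0.0,"x":0,"y":0,"z":-0.14,"yaw":0}]'
python3 go.py 497.9,191.3,176,209.4 497.9,191.3,82,209.4
```

```text
ee_pos: [623.9, -95.4, 35.1]
force: [0.2, -0.2, -0.7]
gripper_force: 0.0
time_s: 12.9
ee_pos: [625.6, -96.0, 38.1]
ee_rot: [-180.0, 0.1, 178.8]
force: [1.0, -0.8, 0.3]
gripper_width: 9.6
gripper_force: 55.0
time_s: 13.32
ee_pos: [624.3, -95.5, 178.4]
ee_rot: [180.0, -0.0, 178.8]
force: [-0.0, 0.2, -2.1]
gripper_width: 9.7
gripper_force: 55.0
at [624.3 -95.5 178.4] 178.8 w 9.7 F [-0.   0.2 -2.1] t 13.3
497.9,191.3,176,209.4 -> x 0.132 y 0.284 z 0.002 yaw -0.533
497.9,191.3,82,209.4 -> x -0.000 y 0.000 z 0.094 yaw 0.000
```

```bash
python3 -m crank '[{"grip":0.0,"x":0.013,"y":0.028,"z":0,"yaw":0},{"grip":0.0,"x":0.026,"y":0.056,"z":0,"yaw":0},{"grip":0.0,"x":0.04,"y":0.085,"z":0,"yaw":0},{"grip":0.0,"x":0.053,"y":0.114,"z":0,"yaw":0},{"grip":0.0,"x":0.066,"y":0.142,"z":0,"yaw":0}]' |egrep 'ee_p|for|wid'
python3 -m crank '[{"grip":0.0,"x":0.014,"y":0.03,"z":0,"yaw":-0.1},{"grip":0.0,"x":0.028,"y":0.06,"z":0,"yaw":-0.2},{"grip":0.0,"x":0.042,"y":0.09,"z":0,"yaw":-0.3},{"grip":0.0,"x":0.056,"y":0.12,"z":0,"yaw":-0.4},{"grip":0.0,"x":0.066,"y":0.142,"z":0,"yaw":-0.533}]'|egrep 'ee_p|for|wid'
python3 -m crank '[{"grip":0.0,"x":0,"y":0,"z":0.015,"yaw":0},{"grip":0.0,"x":0,"y":0,"z":0.03,"yaw":0},{"grip":0.0,"x":0,"y":0,"z":0.045,"yaw":0},{"grip":0.0,"x":0,"y":0,"z":0.055,"yaw":0},{"grip":0.0,"x":0,"y":0,"z":0.055,"yaw":0}]'
python3 go.py 497.9,191.3,81,209.4; python3 go.py 497.9,191.3,81,209.4
```

```text
ee_pos: [560.4, 48.8, 177.3]
force: [0.9, 0.6, -2.6]
gripper_width: 9.7
gripper_force: 55.0
ee_pos: [496.6, 192.9, 177.3]
force: [0.4, -0.3, -2.6]
gripper_width: 9.6
gripper_force: 55.0
time_s: 14.57
ee_pos: [496.8, 190.3, 120.1]
ee_rot: [179.9, -0.3, -151.1]
force: [0.1, -0.3, -1.9]
gripper_width: 10.0
gripper_force: 55.0
at [496.8 190.3 120.1] -151.1 w 10.0 F [ 0.1 -0.3 -1.9] t 14.6
497.9,191.3,81,209.4 -> x -0.001 y 0.000 z 0.039 yaw -0.008
at [496.8 190.3 120.1] -151.1 w 10.0 F [ 0.1 -0.3 -1.9] t 14.6
497.9,191.3,81,209.4 -> x -0.001 y 0.000 z 0.039 yaw -0.008
```

```bash
python3 -m crank '[{"grip":0.0,"x":-0.001,"y":0,"z":0.008,"yaw":-0.008},{"grip":0.0,"x":-0.001,"y":0,"z":0.016,"yaw":-0.008},{"grip":0.0,"x":-0.001,"y":0,"z":0.024,"yaw":-0.008},{"grip":0.0,"x":-0.001,"y":0,"z":0.032,"yaw":-0.008},{"grip":0.0,"x":-0.001,"y":0,"z":0.038,"yaw":-0.008}]'
python3 -m crank '[{"grip":0.0,"x":0,"y":0,"z":0.001,"yaw":0},{"grip":0.034,"x":0,"y":0,"z":0.001,"yaw":0},{"grip":0.034,"x":0,"y":0,"z":0.001,"yaw":0},{"grip":0.034,"x":0,"y":0,"z":0.001,"yaw":0},{"grip":0.034,"x":0,"y":0,"z":0.001,"yaw":0}]'
python3 -m crank '[{"grip":0.034,"x":0,"y":0,"z":-0.02,"yaw":0},{"grip":0.034,"x":0,"y":0,"z":-0.04,"yaw":0},{"grip":0.034,"x":0,"y":0,"z":-0.07,"yaw":0},{"grip":0.034,"x":0,"y":0,"z":-0.1,"yaw":0},{"grip":0.034,"x":0,"y":0,"z":-0.12,"yaw":0}]'|egrep 'ee_p|for'
python3 go.py 602.7,-255.8,203,174.5
```

```text
time_s: 14.98
ee_pos: [499.1, 191.1, 83.0]
ee_rot: [180.0, -0.0, -150.6]
force: [-1.5, -0.5, 7.6]
gripper_width: 9.7
gripper_force: 55.0
time_s: 15.4
ee_pos: [499.5, 191.3, 83.1]
ee_rot: [-180.0, 0.0, -150.6]
force: [0.8, -1.1, 0.1]
gripper_width: 32.8
gripper_force: 0.0
ee_pos: [500.2, 191.6, 205.8]
force: [0.5, 1.2, 0.2]
gripper_force: 0.0
at [500.2 191.6 205.8] -150.6 w 34.1 F [0.5 1.2 0.2] t 15.8
602.7,-255.8,203,174.5 -> x 0.130 y -0.440 z 0.003 yaw 0.609
```

```bash
python3 -m crank '[{"grip":0.034,"x":0.009,"y":-0.03,"z":0,"yaw":0},{"grip":0.034,"x":0.018,"y":-0.06,"z":0,"yaw":0},{"grip":0.034,"x":0.027,"y":-0.09,"z":0,"yaw":0},{"grip":0.034,"x":0.036,"y":-0.12,"z":0,"yaw":0},{"grip":0.034,"x":0.044,"y":-0.148,"z":0,"yaw":0}]' |egrep 'ee_p|for'
python3 -m crank '[{"grip":0.034,"x":0.009,"y":-0.03,"z":0,"yaw":0},{"grip":0.034,"x":0.018,"y":-0.06,"z":0,"yaw":0},{"grip":0.034,"x":0.027,"y":-0.09,"z":0,"yaw":0},{"grip":0.034,"x":0.036,"y":-0.12,"z":0,"yaw":0},{"grip":0.034,"x":0.044,"y":-0.148,"z":0,"yaw":0}]' |egrep 'ee_p|for'
python3 -m crank '[{"grip":0.034,"x":0.009,"y":-0.03,"z":0,"yaw":0.12},{"grip":0.034,"x":0.018,"y":-0.06,"z":0.01,"yaw":0.24},{"grip":0.034,"x":0.027,"y":-0.09,"z":0.02,"yaw":0.36},{"grip":0.034,"x":0.036,"y":-0.12,"z":0.04,"yaw":0.48},{"grip":0.034,"x":0.042,"y":-0.144,"z":0.06,"yaw":0.609}]' |egrep 'ee_p|for'
python3 -c "
from h import *
save('top','q1');save('side','q1s')
a=cv2.imread('pics/q1_full.png')[80:300,100:400];b=cv2.imread('pics/q1s_full.png')[120:380,230:430]
a=cv2.resize(a,(450,330));b=cv2.resize(b,(346,450))
cv2.imwrite('pics/q2.png',np.hstack([np.vstack([a,np.zeros((120,450,3),np.uint8)]),b]))"
python3 go.py 602.7,-255.8,39,174.5
```

```text
ee_pos: [533.8, 39.2, 203.1]
force: [-0.2, -0.1, 0.4]
gripper_force: 0.0
ee_pos: [568.1, -111.6, 203.0]
force: [0.3, -0.0, 0.6]
gripper_force: 0.0
ee_pos: [602.7, -258.6, 142.9]
force: [0.5, 0.7, -0.5]
gripper_force: 0.0
at [ 600.7 -258.7  138.7] 174.4 w 33.9 F [-0.9  0.6  0.1] t 17.2
602.7,-255.8,39,174.5 -> x -0.002 y 0.003 z 0.100 yaw -0.001
```

View pics/q2.png

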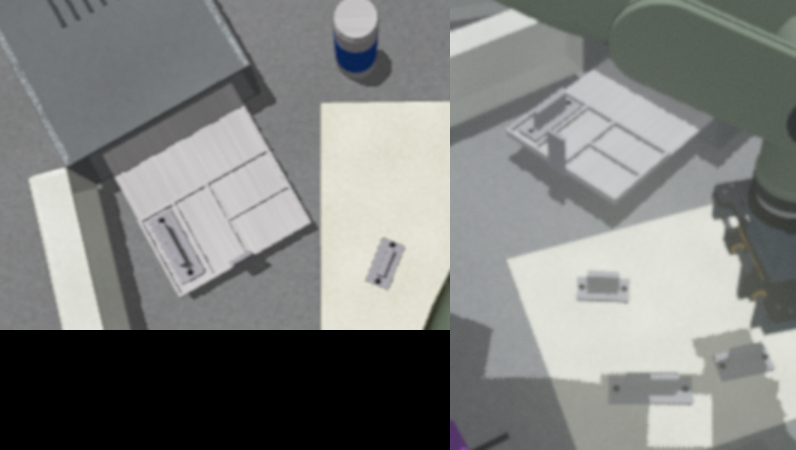

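Long1 lies flat in long cell a (crop 175,245) and the other cells are clear. I'll check the short cells' pixel centres, rear (248,187) and front (270,222), against my model, then grasp short1.

```bash
python3 -c "
from h import *
print(at('top',265.3,204.7,48),at('top',280,228,48), 'expect (586,95.2),(534.6,66.2)')
print('long a',at('top',100+178/1.5,80+245/1.5,60))"
python3 -m crank '[{"grip":0.034,"x":-0.002,"y":0.003,"z":0.02,"yaw":0},{"grip":0.034,"x":-0.002,"y":0.003,"z":0.04,"yaw":0},{"grip":0.034,"x":-0.002,"y":0.003,"z":0.06,"yaw":0},{"grip":0.034,"x":-0.002,"y":0.003,"z":0.08,"yaw":0},{"grip":0.034,"x":-0.002,"y":0.003,"z":0.102,"yaw":0}]' |egrep 'ee_p|for'
python3 -m crank '[{"grip":0.0,"x":0,"y":0,"z":0,"yaw":0},{"grip":0.0,"x":0,"y":0,"z":0,"yaw":0},{"grip":0.0,"x":0,"y":0,"z":0,"yaw":0},{"grip":0.0,"x":0,"y":0,"z":0,"yaw":0},{"grip":0.0,"x":0,"y":0,"z":0,"yaw":0}]' 55
python3 go.py
```

```text
[582.51317821  95.40442967  48.        ] [533.37418057  64.53923298  48.        ] expect (586,95.2),(534.6,66.2)
long a [501.32020133 188.64971844  60.        ]
ee_pos: [604.9, -252.3, 41.3]
force: [-0.5, 0.2, 0.4]
gripper_force: 0.0
time_s: 18.0
ee_pos: [605.4, -253.4, 42.7]
ee_rot: [-179.9, 0.2, 174.8]
force: [-1.0, 0.1, 2.4]
gripper_width: 9.5
gripper_force: 54.9
at [ 605.4 -253.4   42.7] 174.8 w 9.5 F [-1.   0.1  2.4] t 18.0
```

```bash
python3 -m crank '[{"grip":0.03,"x":0,"y":0,"z":0,"yaw":0},{"grip":0.03,"x":0,"y":0,"z":0,"yaw":0},{"grip":0.03,"x":0,"y":0,"z":0,"yaw":0},{"grip":0.03,"x":0,"y":0,"z":0.003,"yaw":0},{"grip":0.03,"x":0,"y":0,"z":0.003,"yaw":0}]' |egrep 'ee_p|for'
python3 -m crank '[{"grip":0.0,"x":0,"y":0,"z":0,"yaw":0},{"grip":0.0,"x":0,"y":0,"z":0,"yaw":0},{"grip":0.0,"x":0,"y":0,"z":0,"yaw":0},{"grip":0.0,"x":0,"y":0,"z":0,"yaw":0},{"grip":0.0,"x":0,"y":0,"z":0,"yaw":0}]' 58 |egrep 'ee_p|for|wid'
python3 -m crank '[{"grip":0.0,"x":0,"y":0,"z":-0.025,"yaw":0},{"grip":0.0,"x":0,"y":0,"z":-0.05,"yaw":0},{"grip":0.0,"x":0,"y":0,"z":-0.08,"yaw":0},{"grip":0.0,"x":0,"y":0,"z":-0.11,"yaw":0},{"grip":0.0,"x":0,"y":0,"z":-0.15,"yaw":0}]'
python3 go.py 584,95,190,119.4 584,95,85,119.4
```

```text
ee_pos: [604.0, -252.9, 37.4]
force: [0.4, 0.4, -0.3]
gripper_force: 0.0
ee_pos: [604.4, -253.1, 37.9]
force: [-0.2, -0.3, -0.6]
gripper_width: 9.8
gripper_force: 58.0
time_s: 19.25
ee_pos: [602.8, -252.4, 186.9]
ee_rot: [179.9, -0.3, 174.7]
force: [0.6, 0.3, -1.9]
gripper_width: 9.8
gripper_force: 58.0
at [ 602.8 -252.4  186.9] 174.7 w 9.8 F [ 0.6  0.3 -1.9] t 19.2
584,95,190,119.4 -> x 0.051 y 0.344 z -0.003 yaw 0.966
584,95,85,119.4 -> x 0.000 y 0.000 z 0.105 yaw 0.000
```

```bash
python3 -m crank '[{"grip":0.0,"x":0.003,"y":0.023,"z":0,"yaw":0},{"grip":0.0,"x":0.007,"y":0.046,"z":0,"yaw":0},{"grip":0.0,"x":0.01,"y":0.069,"z":0,"yaw":0},{"grip":0.0,"x":0.014,"y":0.092,"z":0,"yaw":0},{"grip":0.0,"x":0.017,"y":0.115,"z":0,"yaw":0}]' |egrep 'ee_p|for|wid'
python3 -m crank '[{"grip":0.0,"x":0.003,"y":0.023,"z":0,"yaw":0},{"grip":0.0,"x":0.007,"y":0.046,"z":0,"yaw":0},{"grip":0.0,"x":0.01,"y":0.069,"z":0,"yaw":0},{"grip":0.0,"x":0.014,"y":0.092,"z":0,"yaw":0},{"grip":0.0,"x":0.017,"y":0.115,"z":0,"yaw":0}]' |egrep 'ee_p|for|wid'
python3 -m crank '[{"grip":0.0,"x":0.003,"y":0.023,"z":0,"yaw":0.12},{"grip":0.0,"x":0.007,"y":0.046,"z":0,"yaw":0.24},{"grip":0.0,"x":0.01,"y":0.069,"z":0,"yaw":0.36},{"grip":0.0,"x":0.014,"y":0.092,"z":0,"yaw":0.48},{"grip":0.0,"x":0.017,"y":0.114,"z":0,"yaw":0.6}]' |egrep 'ee_p|for|wid'
python3 -m crank '[{"grip":0.0,"x":0,"y":0,"z":0,"yaw":0.12},{"grip":0.0,"x":0,"y":0,"z":0,"yaw":0.24},{"grip":0.0,"x":0,"y":0,"z":0,"yaw":0.36},{"grip":0.0,"x":0,"y":0,"z":0.02,"yaw":0.366},{"grip":0.0,"x":0,"y":0,"z":0.04,"yaw":0.366}]' |egrep 'ee_p|for|wid'
python3 go.py 584,95,84,119.4
```

```text
ee_pos: [597.3, -135.8, 187.7]
force: [0.6, -0.0, -0.8]
gripper_width: 9.7
gripper_force: 58.0
ee_pos: [590.9, -19.7, 187.7]
force: [0.8, 0.8, -2.9]
gripper_width: 9.4
gripper_force: 58.0
ee_pos: [584.4, 95.4, 187.7]
force: [1.0, -0.5, -1.2]
gripper_width: 9.4
gripper_force: 58.0
ee_pos: [585.8, 94.5, 148.5]
force: [0.1, 0.4, -1.8]
gripper_width: 9.4
gripper_force: 58.0
at [585.8  94.5 148.5] 119.4 w 9.4 F [ 0.1  0.4 -1.8] t 20.9
584,95,84,119.4 -> x 0.001 y -0.001 z 0.065 yaw -0.000
```

```bash
python3 -m crank '[{"grip":0.0,"x":0.001,"y":-0.002,"z":0.015,"yaw":0},{"grip":0.0,"x":0.001,"y":-0.002,"z":0.03,"yaw":0},{"grip":0.0,"x":0.001,"y":-0.002,"z":0.045,"yaw":0},{"grip":0.0,"x":0.001,"y":-0.002,"z":0.054,"yaw":0},{"grip":0.0,"x":0.001,"y":-0.002,"z":0.06,"yaw":0}]'
python3 -m crank '[{"grip":0.0,"x":0,"y":0,"z":0.002,"yaw":0},{"grip":0.0,"x":0,"y":0,"z":0.004,"yaw":0},{"grip":0.0,"x":0,"y":0,"z":0.004,"yaw":0},{"grip":0.0,"x":0,"y":0,"z":0.004,"yaw":0},{"grip":0.0,"x":0,"y":0,"z":0.004,"yaw":0}]'
```

```text
time_s: 21.33
ee_pos: [582.1, 94.0, 86.6]
ee_rot: [-179.9, -0.1, 119.4]
force: [0.7, -0.2, -2.1]
gripper_width: 9.8
gripper_force: 58.0
time_s: 21.75
ee_pos: [583.3, 94.1, 84.7]
ee_rot: [179.9, 0.0, 119.4]
force: [0.1, 0.1, -0.8]
gripper_width: 9.5
gripper_force: 58.0
```

```bash
python3 -m crank '[{"grip":0.034,"x":0,"y":0,"z":0.0,"yaw":0},{"grip":0.034,"x":0,"y":0,"z":0,"yaw":0},{"grip":0.034,"x":0,"y":0,"z":0,"yaw":0},{"grip":0.034,"x":0,"y":0,"z":0,"yaw":0},{"grip":0.034,"x":0,"y":0,"z":0,"yaw":0}]'
python3 -m crank '[{"grip":0.034,"x":0,"y":0,"z":-0.02,"yaw":0},{"grip":0.034,"x":0,"y":0,"z":-0.04,"yaw":0},{"grip":0.034,"x":0,"y":0,"z":-0.07,"yaw":0},{"grip":0.034,"x":0,"y":0,"z":-0.1,"yaw":0},{"grip":0.034,"x":0,"y":0,"z":-0.12,"yaw":0}]'|egrep 'ee_p|for'
python3 go.py 481.4,-253,204,159.6
```

```text
time_s: 22.17
ee_pos: [583.0, 94.1, 84.1]
ee_rot: [180.0, 0.0, 119.4]
force: [0.1, -0.3, 0.4]
gripper_width: 33.7
gripper_force: 0.0
ee_pos: [583.7, 94.2, 207.0]
force: [0.7, 0.1, 0.4]
gripper_force: 0.0
at [583.7  94.2 207. ] 119.4 w 34.1 F [0.7 0.1 0.4] t 22.6
481.4,-253,204,159.6 -> x -0.252 y -0.260 z 0.003 yaw -0.702
```

```bash
python3 -m crank '[{"grip":0.034,"x":-0.025,"y":-0.026,"z":0,"yaw":0},{"grip":0.034,"x":-0.05,"y":-0.052,"z":0,"yaw":0},{"grip":0.034,"x":-0.075,"y":-0.078,"z":0,"yaw":0},{"grip":0.034,"x":-0.1,"y":-0.104,"z":0,"yaw":0},{"grip":0.034,"x":-0.126,"y":-0.13,"z":0,"yaw":0}]' |egrep 'ee_p|for'
python3 -m crank '[{"grip":0.034,"x":-0.025,"y":-0.026,"z":0,"yaw":-0.12},{"grip":0.034,"x":-0.05,"y":-0.052,"z":0,"yaw":-0.24},{"grip":0.034,"x":-0.075,"y":-0.078,"z":0,"yaw":-0.36},{"grip":0.034,"x":-0.1,"y":-0.104,"z":0,"yaw":-0.48},{"grip":0.034,"x":-0.126,"y":-0.13,"z":0,"yaw":-0.6}]' |egrep 'ee_p|for'
python3 -m crank '[{"grip":0.034,"x":0,"y":0,"z":0.02,"yaw":-0.05},{"grip":0.034,"x":0,"y":0,"z":0.04,"yaw":-0.1},{"grip":0.034,"x":0,"y":0,"z":0.06,"yaw":-0.102},{"grip":0.034,"x":0,"y":0,"z":0.08,"yaw":-0.102},{"grip":0.034,"x":0,"y":0,"z":0.09,"yaw":-0.102}]' |egrep 'ee_p|for'
python3 -c "
from h import *
save('top','u1');save('side','u1s')
a=cv2.imread('pics/u1_full.png')[110:300,130:420];b=cv2.imread('pics/u1s_full.png')[120:380,220:430]
a=cv2.resize(a,(435,285));b=cv2.resize(b,(363,450))
cv2.imwrite('pics/u2.png',np.hstack([np.vstack([a,np.zeros((165,435,3),np.uint8)]),b]))"
python3 go.py 481.4,-254,36,159.6
```

```text
ee_pos: [530.6, -80.8, 204.2]
force: [0.7, 1.0, 0.2]
gripper_force: 0.0
ee_pos: [480.0, -252.0, 204.1]
force: [0.7, 0.4, 0.5]
gripper_force: 0.0
ee_pos: [479.6, -250.1, 111.7]
force: [-0.7, 0.1, 0.3]
gripper_force: 0.0
at [ 479.7 -249.9  112.3] 158.7 w 34.3 F [-0.4 -0.7  0.1] t 23.9
481.4,-254,36,159.6 -> x -0.003 y -0.003 z 0.076 yaw -0.015
```

View pics/u2.png

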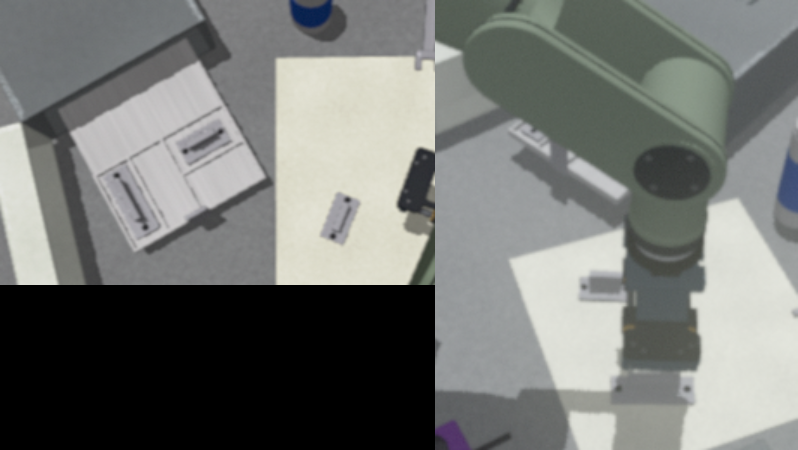

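Short1 is flat in the rear crosswise cell (203,140), and long2 is under the gripper, unmoved. Grasping it.

```bash
python3 -m crank '[{"grip":0.034,"x":-0.003,"y":-0.002,"z":0.016,"yaw":-0.015},{"grip":0.034,"x":-0.003,"y":-0.002,"z":0.032,"yaw":-0.015},{"grip":0.034,"x":-0.003,"y":-0.002,"z":0.048,"yaw":-0.015},{"grip":0.034,"x":-0.003,"y":-0.002,"z":0.064,"yaw":-0.015},{"grip":0.034,"x":-0.003,"y":-0.002,"z":0.076,"yaw":-0.015}]' |egrep 'ee_p|for'
python3 -m crank '[{"grip":0.0,"x":0,"y":0,"z":0,"yaw":0},{"grip":0.0,"x":0,"y":0,"z":0,"yaw":0},{"grip":0.0,"x":0,"y":0,"z":0,"yaw":0},{"grip":0.0,"x":0,"y":0,"z":0,"yaw":0},{"grip":0.0,"x":0,"y":0,"z":0,"yaw":0}]' 58
python3 -m crank '[{"grip":0.0,"x":0,"y":0,"z":-0.025,"yaw":0},{"grip":0.0,"x":0,"y":0,"z":-0.05,"yaw":0},{"grip":0.0,"x":0,"y":0,"z":-0.08,"yaw":0},{"grip":0.0,"x":0,"y":0,"z":-0.11,"yaw":0},{"grip":0.0,"x":0,"y":0,"z":-0.14,"yaw":0}]'|egrep 'ee_p|for|wid'
python3 go.py 524,146,176,209.4
```

```text
ee_pos: [483.7, -253.8, 38.2]
force: [-1.0, -0.1, -0.5]
gripper_force: 0.0
time_s: 24.77
ee_pos: [483.8, -254.1, 39.3]
ee_rot: [-180.0, 0.2, 159.6]
force: [0.0, -1.5, 2.6]
gripper_width: 9.3
gripper_force: 58.0
ee_pos: [482.4, -253.1, 179.4]
force: [0.4, -0.8, -2.7]
gripper_width: 9.4
gripper_force: 58.0
at [ 482.4 -253.1  179.4] 159.6 w 9.4 F [ 0.4 -0.8 -2.7] t 25.2
524,146,176,209.4 -> x 0.100 y 0.389 z 0.003 yaw -0.869
```

```bash
python3 -m crank '[{"grip":0.0,"x":0.006,"y":0.026,"z":0,"yaw":0},{"grip":0.0,"x":0.013,"y":0.052,"z":0,"yaw":0},{"grip":0.0,"x":0.02,"y":0.078,"z":0,"yaw":0},{"grip":0.0,"x":0.026,"y":0.104,"z":0,"yaw":0},{"grip":0.0,"x":0.033,"y":0.13,"z":0,"yaw":0}]' |egrep 'ee_p|for|wid'
python3 -m crank '[{"grip":0.0,"x":0.006,"y":0.026,"z":0,"yaw":0},{"grip":0.0,"x":0.013,"y":0.052,"z":0,"yaw":0},{"grip":0.0,"x":0.02,"y":0.078,"z":0,"yaw":0},{"grip":0.0,"x":0.026,"y":0.104,"z":0,"yaw":0},{"grip":0.0,"x":0.033,"y":0.13,"z":0,"yaw":0}]' |egrep 'ee_p|for|wid'
python3 -m crank '[{"grip":0.0,"x":0.006,"y":0.026,"z":0,"yaw":-0.12},{"grip":0.0,"x":0.013,"y":0.052,"z":0,"yaw":-0.24},{"grip":0.0,"x":0.02,"y":0.078,"z":0,"yaw":-0.36},{"grip":0.0,"x":0.026,"y":0.104,"z":0,"yaw":-0.48},{"grip":0.0,"x":0.034,"y":0.129,"z":0,"yaw":-0.6}]' |egrep 'ee_p|for|wid'
python3 -m crank '[{"grip":0.0,"x":0,"y":0,"z":0,"yaw":-0.12},{"grip":0.0,"x":0,"y":0,"z":0,"yaw":-0.24},{"grip":0.0,"x":0,"y":0,"z":0,"yaw":-0.27},{"grip":0.0,"x":0,"y":0,"z":0.02,"yaw":-0.27},{"grip":0.0,"x":0,"y":0,"z":0.04,"yaw":-0.27}]' |egrep 'ee_p|for|wid'
python3 go.py 524,146,84,209.4
```

```text
ee_pos: [497.0, -118.9, 178.2]
force: [-0.2, -0.1, -2.8]
gripper_width: 9.5
gripper_force: 58.0
ee_pos: [511.4, 14.5, 178.1]
force: [0.0, -0.5, -2.8]
gripper_width: 9.4
gripper_force: 58.0
ee_pos: [524.7, 147.4, 178.1]
force: [0.6, -0.8, -2.4]
gripper_width: 9.5
gripper_force: 58.0
ee_pos: [525.4, 146.4, 138.8]
force: [0.0, -0.9, -2.9]
gripper_width: 9.3
gripper_force: 58.0
at [525.4 146.4 138.8] -150.5 w 9.3 F [ 0.  -0.9 -2.9] t 26.9
524,146,84,209.4 -> x 0.001 y 0.000 z 0.055 yaw 0.001
```

```bash
python3 -m crank '[{"grip":0.0,"x":-0.001,"y":0,"z":0.012,"yaw":0},{"grip":0.0,"x":-0.001,"y":0,"z":0.024,"yaw":0},{"grip":0.0,"x":-0.001,"y":0,"z":0.036,"yaw":0},{"grip":0.0,"x":-0.001,"y":0,"z":0.046,"yaw":0},{"grip":0.0,"x":-0.001,"y":0,"z":0.053,"yaw":0}]'
python3 -m crank '[{"grip":0.0,"x":0,"y":0,"z":0.001,"yaw":0},{"grip":0.034,"x":0,"y":0,"z":0.001,"yaw":0},{"grip":0.034,"x":0,"y":0,"z":0.001,"yaw":0},{"grip":0.034,"x":0,"y":0,"z":0.001,"yaw":0},{"grip":0.034,"x":0,"y":0,"z":0.001,"yaw":0}]'
python3 -m crank '[{"grip":0.034,"x":0,"y":0,"z":-0.02,"yaw":0},{"grip":0.034,"x":0,"y":0,"z":-0.04,"yaw":0},{"grip":0.034,"x":0,"y":0,"z":-0.07,"yaw":0},{"grip":0.034,"x":0,"y":0,"z":-0.1,"yaw":0},{"grip":0.034,"x":0,"y":0,"z":-0.12,"yaw":0}]'|egrep 'ee_p|for'
python3 go.py 478.2,-95.1,204,157.4
```

```text
time_s: 27.27
ee_pos: [525.0, 146.3, 84.1]
ee_rot: [180.0, -0.1, -150.6]
force: [-6.0, -4.8, 54.0]
gripper_width: 9.6
gripper_force: 58.0
time_s: 27.68
ee_pos: [525.9, 146.5, 84.3]
ee_rot: [-180.0, 0.0, -150.6]
force: [-0.2, 0.8, 0.5]
gripper_width: 32.8
gripper_force: 0.0
ee_pos: [526.5, 146.7, 207.0]
force: [-0.2, -0.5, -0.3]
gripper_force: 0.0
at [526.5 146.7 207. ] -150.6 w 33.9 F [-0.2 -0.5 -0.3] t 28.1
478.2,-95.1,204,157.4 -> x 0.161 y -0.187 z 0.003 yaw 0.908
```

```bash
python3 -m crank '[{"grip":0.034,"x":0.016,"y":-0.019,"z":0,"yaw":0},{"grip":0.034,"x":0.032,"y":-0.038,"z":0,"yaw":0},{"grip":0.034,"x":0.048,"y":-0.056,"z":0,"yaw":0},{"grip":0.034,"x":0.064,"y":-0.075,"z":0,"yaw":0},{"grip":0.034,"x":0.081,"y":-0.094,"z":0,"yaw":0}]' |egrep 'ee_p|for'
python3 -m crank '[{"grip":0.034,"x":0.016,"y":-0.019,"z":0,"yaw":0.12},{"grip":0.034,"x":0.032,"y":-0.038,"z":0,"yaw":0.24},{"grip":0.034,"x":0.048,"y":-0.056,"z":0,"yaw":0.36},{"grip":0.034,"x":0.064,"y":-0.075,"z":0,"yaw":0.48},{"grip":0.034,"x":0.08,"y":-0.093,"z":0,"yaw":0.6}]' |egrep 'ee_p|for'
python3 -m crank '[{"grip":0.034,"x":0,"y":0,"z":0.02,"yaw":0.12},{"grip":0.034,"x":0,"y":0,"z":0.04,"yaw":0.24},{"grip":0.034,"x":0,"y":0,"z":0.06,"yaw":0.308},{"grip":0.034,"x":0,"y":0,"z":0.075,"yaw":0.308},{"grip":0.034,"x":0,"y":0,"z":0.09,"yaw":0.308}]' |egrep 'ee_p|for'
python3 go.py 478.2,-95.1,37,157.4
python3 -c "
from h import *
save('top','v1');save('side','v1s')
a=cv2.imread('pics/v1_full.png')[110:300,130:420];b=cv2.imread('pics/v1s_full.png')[120:380,220:430]
a=cv2.resize(a,(435,285));b=cv2.resize(b,(363,450))
cv2.imwrite('pics/v2.png',np.hstack([np.vstack([a,np.zeros((165,435,3),np.uint8)]),b]))"
```

```text
ee_pos: [501.1, 23.8, 204.2]
force: [0.6, 0.0, -0.3]
gripper_force: 0.0
ee_pos: [477.1, -96.8, 204.2]
force: [0.2, -0.8, -0.2]
gripper_force: 0.0
ee_pos: [477.2, -95.6, 113.2]
force: [0.2, -0.4, 0.3]
gripper_force: 0.0
at [477.2 -95.6 113.2] 157.4 w 33.9 F [ 0.2 -0.4  0.3] t 29.4
478.2,-95.1,37,157.4 -> x -0.001 y 0.001 z 0.076 yaw -0.000
```

View pics/v2.png

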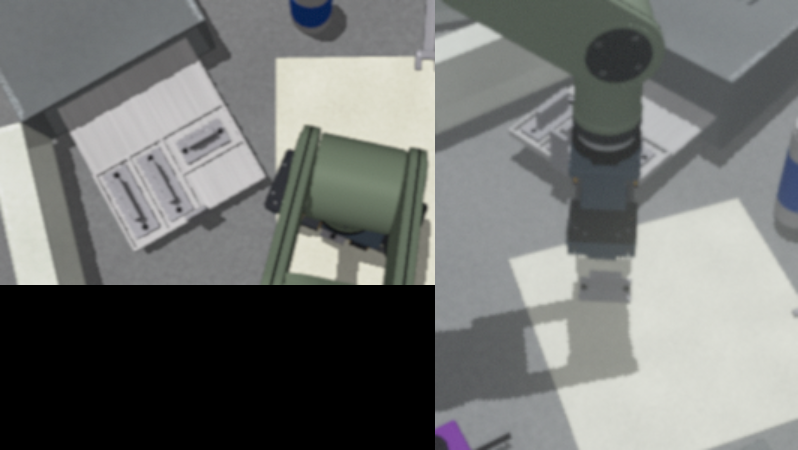

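Long2 is flat in long cell b (166,183), and short2 is under the gripper at the same spot (605,287 in the side part). Grasp it.

```bash
python3 -m crank '[{"grip":0.034,"x":-0.001,"y":0.001,"z":0.016,"yaw":0},{"grip":0.034,"x":-0.001,"y":0.001,"z":0.032,"yaw":0},{"grip":0.034,"x":-0.001,"y":0.001,"z":0.048,"yaw":0},{"grip":0.034,"x":-0.001,"y":0.001,"z":0.064,"yaw":0},{"grip":0.034,"x":-0.001,"y":0.001,"z":0.077,"yaw":0}]' |egrep 'ee_p|for'
python3 -m crank '[{"grip":0.0,"x":0,"y":0,"z":0,"yaw":0},{"grip":0.0,"x":0,"y":0,"z":0,"yaw":0},{"grip":0.0,"x":0,"y":0,"z":0,"yaw":0},{"grip":0.0,"x":0,"y":0,"z":0,"yaw":0},{"grip":0.0,"x":0,"y":0,"z":0,"yaw":0}]' 58
python3 -m crank '[{"grip":0.0,"x":0,"y":0,"z":-0.025,"yaw":0},{"grip":0.0,"x":0,"y":0,"z":-0.05,"yaw":0},{"grip":0.0,"x":0,"y":0,"z":-0.08,"yaw":0},{"grip":0.0,"x":0,"y":0,"z":-0.11,"yaw":0},{"grip":0.0,"x":0,"y":0,"z":-0.14,"yaw":0}]'|egrep 'ee_p|for|wid'
python3 go.py 534.5,66,176,119.4
```

```text
ee_pos: [479.3, -95.1, 37.1]
force: [0.8, 0.1, -0.6]
gripper_force: 0.0
time_s: 30.28
ee_pos: [479.7, -95.3, 38.2]
ee_rot: [180.0, 0.2, 157.4]
force: [-0.1, -0.6, 3.9]
gripper_width: 9.8
gripper_force: 58.0
ee_pos: [478.1, -94.8, 178.6]
force: [0.7, -0.0, -2.9]
gripper_width: 9.7
gripper_force: 58.0
at [478.1 -94.8 178.6] 157.4 w 9.7 F [ 0.7 -0.  -2.9] t 30.7
534.5,66,176,119.4 -> x 0.010 y 0.170 z 0.003 yaw 0.663
```

```bash
python3 -m crank '[{"grip":0.0,"x":0.002,"y":0.034,"z":0,"yaw":0.12},{"grip":0.0,"x":0.004,"y":0.068,"z":0,"yaw":0.24},{"grip":0.0,"x":0.006,"y":0.102,"z":0,"yaw":0.36},{"grip":0.0,"x":0.008,"y":0.136,"z":0,"yaw":0.48},{"grip":0.0,"x":0.01,"y":0.17,"z":0,"yaw":0.6}]' |egrep 'ee_p|for|wid'
python3 -m crank '[{"grip":0.0,"x":0,"y":0,"z":0,"yaw":0.063},{"grip":0.0,"x":0,"y":0,"z":0,"yaw":0.063},{"grip":0.0,"x":0,"y":0,"z":0.01,"yaw":0.063},{"grip":0.0,"x":0,"y":0,"z":0.025,"yaw":0.063},{"grip":0.0,"x":0,"y":0,"z":0.04,"yaw":0.063}]' |egrep 'ee_p|for|wid'
python3 go.py 534.5,66,84,119.4
```

```text
ee_pos: [534.5, 66.7, 177.4]
force: [0.9, -0.8, -2.0]
gripper_width: 9.6
gripper_force: 58.0
ee_pos: [534.1, 64.2, 136.3]
force: [0.2, 0.6, -2.1]
gripper_width: 9.4
gripper_force: 58.0
at [534.1  64.2 136.3] 119.6 w 9.4 F [ 0.2  0.6 -2.1] t 31.5
534.5,66,84,119.4 -> x 0.001 y 0.001 z 0.052 yaw 0.004
```

```bash
python3 -m crank '[{"grip":0.0,"x":0.001,"y":0.001,"z":0.012,"yaw":0},{"grip":0.0,"x":0.001,"y":0.001,"z":0.024,"yaw":0},{"grip":0.0,"x":0.001,"y":0.001,"z":0.036,"yaw":0},{"grip":0.0,"x":0.001,"y":0.001,"z":0.046,"yaw":0},{"grip":0.0,"x":0.001,"y":0.001,"z":0.052,"yaw":0}]'
python3 -m crank '[{"grip":0.0,"x":0,"y":0,"z":0.0005,"yaw":0},{"grip":0.0,"x":0,"y":0,"z":0.001,"yaw":0},{"grip":0.034,"x":0,"y":0,"z":0.001,"yaw":0},{"grip":0.034,"x":0,"y":0,"z":0.001,"yaw":0},{"grip":0.034,"x":0,"y":0,"z":0.001,"yaw":0}]'
python3 -m crank '[{"grip":0.034,"x":0,"y":0,"z":0,"yaw":0},{"grip":0.034,"x":0,"y":0,"z":-0.02,"yaw":0},{"grip":0.034,"x":0,"y":0,"z":-0.04,"yaw":0},{"grip":0.034,"x":0,"y":0,"z":-0.07,"yaw":0},{"grip":0.034,"x":0,"y":0,"z":-0.09,"yaw":0}]'|egrep 'ee_p|for'
python3 go.py 479,94.6,172,119.4 479,94.6,98,119.4
```

```text
time_s: 31.95
ee_pos: [533.7, 65.5, 83.4]
ee_rot: [-179.9, -0.1, 119.6]
force: [-0.6, 0.3, -1.9]
gripper_width: 9.5
gripper_force: 58.0
time_s: 32.37
ee_pos: [535.4, 66.6, 84.5]
ee_rot: [179.9, 0.0, 119.6]
force: [0.1, -0.3, 0.5]
gripper_width: 26.6
gripper_force: 0.0
ee_pos: [535.6, 66.8, 176.3]
force: [0.2, -0.2, 0.5]
gripper_force: 0.0
at [535.6  66.8 176.3] 119.6 w 34.1 F [ 0.2 -0.2  0.5] t 32.8
479,94.6,172,119.4 -> x 0.052 y -0.035 z 0.004 yaw 0.004
479,94.6,98,119.4 -> x 0.000 y 0.000 z 0.074 yaw 0.000
```

```bash
python3 -m crank '[{"grip":0.024,"x":0.01,"y":-0.007,"z":0,"yaw":0},{"grip":0.024,"x":0.02,"y":-0.014,"z":0,"yaw":0},{"grip":0.024,"x":0.03,"y":-0.021,"z":0,"yaw":0},{"grip":0.024,"x":0.042,"y":-0.028,"z":0,"yaw":0},{"grip":0.024,"x":0.052,"y":-0.035,"z":0,"yaw":0}]' |egrep 'ee_p|for'
python3 go.py 479,94.6,98,119.4
python3 -c "
from h import *
save('side','w1',(260,100,420,220),4.5)"
```

```text
ee_pos: [476.3, 95.2, 172.7]
force: [0.5, 0.2, -0.6]
gripper_force: 0.0
at [476.3  95.2 172.7] 119.6 w 23.9 F [ 0.5  0.2 -0.6] t 33.2
479,94.6,98,119.4 -> x -0.002 y 0.002 z 0.075 yaw 0.004
```

View pics/w1.png

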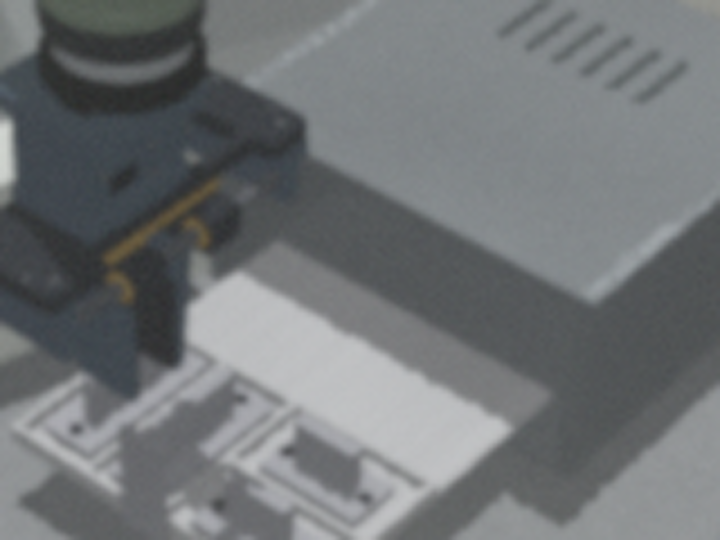

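The tray shows long1, long2 and short1 lying flat. Short2's base hole at (220,503) is inside the front cell. Now I grip the tab and push.

```bash
python3 -m crank '[{"grip":0.024,"x":-0.001,"y":0.002,"z":0.015,"yaw":0},{"grip":0.024,"x":-0.001,"y":0.002,"z":0.03,"yaw":0},{"grip":0.024,"x":-0.001,"y":0.002,"z":0.045,"yaw":0},{"grip":0.024,"x":-0.001,"y":0.002,"z":0.06,"yaw":0},{"grip":0.024,"x":-0.001,"y":0.002,"z":0.075,"yaw":0}]' |egrep 'ee_p|for'
python3 -m crank '[{"grip":0.0,"x":0,"y":0,"z":0,"yaw":0},{"grip":0.0,"x":0,"y":0,"z":0,"yaw":0},{"grip":0.0,"x":0,"y":0,"z":0,"yaw":0},{"grip":0.0,"x":0,"y":0,"z":0,"yaw":0},{"grip":0.0,"x":0,"y":0,"z":0,"yaw":0}]' 40
python3 -m crank '[{"grip":0.0,"x":0,"y":0.006,"z":0,"yaw":0},{"grip":0.0,"x":0,"y":0.015,"z":0,"yaw":0},{"grip":0.0,"x":0,"y":0.027,"z":0,"yaw":0},{"grip":0.0,"x":0,"y":0.04,"z":0,"yaw":0},{"grip":0.0,"x":0,"y":0.053,"z":0,"yaw":0}]'
python3 go.py 633.5,182.1,98,119.2
```

```text
ee_pos: [480.4, 94.9, 97.9]
force: [0.2, -0.2, 0.7]
gripper_force: 0.0
time_s: 34.08
ee_pos: [481.2, 94.8, 99.4]
ee_rot: [180.0, 0.0, 119.6]
force: [0.1, 0.1, -2.7]
gripper_width: 5.9
gripper_force: 40.0
time_s: 34.5
ee_pos: [527.3, 120.9, 99.4]
ee_rot: [-179.9, -0.0, 119.6]
force: [-3.9, -3.0, 3.3]
gripper_width: 5.9
gripper_force: 40.0
at [527.3 120.9  99.4] 119.6 w 5.9 F [-3.9 -3.   3.3] t 34.5
633.5,182.1,98,119.2 -> x 0.001 y 0.123 z 0.001 yaw 0.007
```

```bash
python3 -m crank '[{"grip":0.0,"x":0,"y":0.013,"z":0,"yaw":0},{"grip":0.0,"x":0,"y":0.026,"z":0,"yaw":0},{"grip":0.0,"x":0,"y":0.039,"z":0,"yaw":0},{"grip":0.0,"x":0,"y":0.052,"z":0,"yaw":0},{"grip":0.0,"x":0,"y":0.065,"z":0,"yaw":0}]'|egrep 'ee_p|for'
python3 -m crank '[{"grip":0.0,"x":0,"y":0.013,"z":0,"yaw":0},{"grip":0.0,"x":0,"y":0.026,"z":0,"yaw":0},{"grip":0.0,"x":0,"y":0.038,"z":0,"yaw":0},{"grip":0.0,"x":0,"y":0.048,"z":0,"yaw":0},{"grip":0.0,"x":0,"y":0.055,"z":0,"yaw":0}]'|egrep 'ee_p|for'
python3 -m crank '[{"grip":0.0,"x":0,"y":0.001,"z":0,"yaw":0},{"grip":0.0,"x":0,"y":0.002,"z":0,"yaw":0},{"grip":0.0,"x":0,"y":0.003,"z":0,"yaw":0},{"grip":0.0,"x":0,"y":0.003,"z":0,"yaw":0},{"grip":0.0,"x":0,"y":0.003,"z":0,"yaw":0}]'
```

```text
ee_pos: [584.0, 153.0, 99.4]
force: [-3.4, -3.4, 2.4]
gripper_force: 40.0
ee_pos: [632.6, 180.6, 99.5]
force: [-2.0, -3.4, 2.4]
gripper_force: 40.0
time_s: 35.75
ee_pos: [633.9, 181.3, 99.4]
ee_rot: [180.0, 0.0, 119.6]
force: [-1.4, -2.9, 4.5]
gripper_width: 5.7
gripper_force: 40.0
```

```bash
python3 -m crank '[{"grip":0.0,"x":0,"y":0.0005,"z":0,"yaw":0},{"grip":0.0,"x":0,"y":0.001,"z":0,"yaw":0},{"grip":0.0,"x":0,"y":0.0015,"z":0,"yaw":0},{"grip":0.0,"x":0,"y":0.002,"z":0,"yaw":0},{"grip":0.0,"x":0,"y":0.002,"z":0,"yaw":0}]'
python3 -m crank '[{"grip":0.024,"x":0,"y":0,"z":0,"yaw":0},{"grip":0.024,"x":0,"y":0,"z":0,"yaw":0},{"grip":0.024,"x":0,"y":0,"z":0,"yaw":0},{"grip":0.024,"x":0,"y":0,"z":-0.01,"yaw":0},{"grip":0.024,"x":0,"y":0,"z":-0.03,"yaw":0}]' |egrep 'ee_p|for'
python3 -m crank '[{"grip":0.028,"x":0,"y":0,"z":-0.02,"yaw":0},{"grip":0.028,"x":0,"y":0,"z":-0.04,"yaw":0},{"grip":0.028,"x":0,"y":0,"z":-0.06,"yaw":0},{"grip":0.028,"x":0,"y":0,"z":-0.08,"yaw":0},{"grip":0.028,"x":0,"y":0,"z":-0.08,"yaw":0}]' |egrep 'ee_p|for'
python3 go.py 349.5,334,205,15.5
```

```text
time_s: 36.17
ee_pos: [634.0, 181.3, 99.4]
ee_rot: [-179.8, 0.0, 119.6]
force: [-6.8, -5.6, 7.5]
gripper_width: 5.4
gripper_force: 40.0
ee_pos: [634.3, 182.6, 126.9]
force: [-0.0, 0.4, 0.7]
gripper_force: 0.0
ee_pos: [638.2, 183.6, 214.4]
force: [0.2, -0.4, 1.0]
gripper_force: 0.0
at [638.2 183.6 214.4] 119.6 w 27.5 F [ 0.2 -0.4  1. ] t 37.0
349.5,334,205,15.5 -> x 0.273 y -0.177 z 0.009 yaw 1.818
```

```bash
python3 -m crank '[{"grip":0.028,"x":0.027,"y":-0.018,"z":0,"yaw":0},{"grip":0.028,"x":0.054,"y":-0.036,"z":0,"yaw":0},{"grip":0.028,"x":0.081,"y":-0.053,"z":0,"yaw":0},{"grip":0.028,"x":0.108,"y":-0.071,"z":0,"yaw":0},{"grip":0.028,"x":0.137,"y":-0.089,"z":0,"yaw":0}]' |egrep 'ee_p|for'
python3 -m crank '[{"grip":0.028,"x":0.027,"y":-0.018,"z":0,"yaw":0.12},{"grip":0.028,"x":0.054,"y":-0.036,"z":0,"yaw":0.24},{"grip":0.028,"x":0.081,"y":-0.053,"z":0,"yaw":0.36},{"grip":0.028,"x":0.108,"y":-0.071,"z":0,"yaw":0.48},{"grip":0.028,"x":0.136,"y":-0.088,"z":0,"yaw":0.6}]' |egrep 'ee_p|for'
python3 -m crank '[{"grip":0.028,"x":0,"y":0,"z":0,"yaw":0.12},{"grip":0.028,"x":0,"y":0,"z":0,"yaw":0.24},{"grip":0.028,"x":0,"y":0,"z":0,"yaw":0.36},{"grip":0.028,"x":0,"y":0,"z":0,"yaw":0.48},{"grip":0.028,"x":0,"y":0,"z":0,"yaw":0.6}]' |egrep 'ee_p|for'
python3 -m crank '[{"grip":0.028,"x":0,"y":0,"z":0,"yaw":0.12},{"grip":0.028,"x":0,"y":0,"z":0,"yaw":0.24},{"grip":0.028,"x":0,"y":0,"z":0,"yaw":0.36},{"grip":0.028,"x":0,"y":0,"z":0.01,"yaw":0.48},{"grip":0.028,"x":0,"y":0,"z":0.02,"yaw":0.61}]' |egrep 'ee_p|for'
python3 go.py 349,333.3,125,15.5
```

```text
ee_pos: [489.3, 258.1, 208.4]
force: [-0.5, 0.1, -0.6]
gripper_force: 0.0
ee_pos: [345.3, 332.8, 208.6]
force: [0.9, 0.7, 0.2]
gripper_force: 0.0
ee_pos: [346.6, 332.6, 208.6]
force: [0.4, -0.7, 0.1]
gripper_force: 0.0
ee_pos: [347.1, 332.8, 188.8]
force: [0.1, -0.1, -0.2]
gripper_force: 0.0
at [347.1 332.8 188.8] 15.9 w 28.2 F [ 0.1 -0.1 -0.2] t 38.7
349,333.3,125,15.5 -> x 0.002 y 0.000 z 0.064 yaw 0.006
```

```bash
python3 -m crank '[{"grip":0.028,"x":0.001,"y":0,"z":0.013,"yaw":0},{"grip":0.028,"x":0.001,"y":0,"z":0.026,"yaw":0},{"grip":0.028,"x":0.001,"y":0,"z":0.039,"yaw":0},{"grip":0.028,"x":0.001,"y":0,"z":0.052,"yaw":0},{"grip":0.028,"x":0.001,"y":0,"z":0.064,"yaw":0}]' |egrep 'ee_p|for'
python3 -m crank '[{"grip":0.0,"x":0,"y":0,"z":0,"yaw":0},{"grip":0.0,"x":0,"y":0,"z":0,"yaw":0},{"grip":0.0,"x":0,"y":0,"z":0,"yaw":0},{"grip":0.0,"x":0,"y":0,"z":0,"yaw":0},{"grip":0.0,"x":0,"y":0,"z":0,"yaw":0}]' 30
python3 -m crank '[{"grip":0.0,"x":-0.0055,"y":0.0165,"z":0,"yaw":-0.07},{"grip":0.0,"x":-0.0095,"y":0.0335,"z":0,"yaw":-0.14},{"grip":0.0,"x":-0.0125,"y":0.051,"z":0,"yaw":-0.21},{"grip":0.0,"x":-0.0145,"y":0.068,"z":0,"yaw":-0.28},{"grip":0.0,"x":-0.015,"y":0.0855,"z":0,"yaw":-0.35}]'
```

```text
ee_pos: [347.6, 332.7, 123.9]
force: [-1.2, 0.1, -0.3]
gripper_force: 0.0
time_s: 39.5
ee_pos: [347.8, 332.9, 125.3]
ee_rot: [-180.0, -0.0, 16.2]
force: [-0.8, 1.1, -2.7]
gripper_width: 10.2
gripper_force: 30.0
time_s: 39.92
ee_pos: [357.0, 245.9, 125.3]
ee_rot: [-180.0, -0.0, 36.5]
force: [-0.8, 1.2, -3.4]
gripper_width: 9.9
gripper_force: 30.0
```

```bash
python3 -m crank '[{"grip":0.0,"x":-0.0055,"y":0.0165,"z":0,"yaw":-0.07},{"grip":0.0,"x":-0.0095,"y":0.0335,"z":0,"yaw":-0.14},{"grip":0.0,"x":-0.0125,"y":0.051,"z":0,"yaw":-0.21},{"grip":0.0,"x":-0.0145,"y":0.068,"z":0,"yaw":-0.28},{"grip":0.0,"x":-0.015,"y":0.0855,"z":0,"yaw":-0.35}]'|egrep 'ee|for'
python3 -m crank '[{"grip":0.0,"x":-0.0055,"y":0.0165,"z":0,"yaw":-0.07},{"grip":0.0,"x":-0.0095,"y":0.0335,"z":0,"yaw":-0.14},{"grip":0.0,"x":-0.0125,"y":0.051,"z":0,"yaw":-0.21},{"grip":0.0,"x":-0.0145,"y":0.068,"z":0,"yaw":-0.28},{"grip":0.0,"x":-0.015,"y":0.0855,"z":0,"yaw":-0.35}]'|egrep 'ee|for'
python3 -m crank '[{"grip":0.0,"x":-0.0055,"y":0.0165,"z":0,"yaw":-0.07},{"grip":0.0,"x":-0.0095,"y":0.0335,"z":0,"yaw":-0.14},{"grip":0.0,"x":-0.0125,"y":0.051,"z":0,"yaw":-0.21},{"grip":0.0,"x":-0.0145,"y":0.068,"z":0,"yaw":-0.28},{"grip":0.0,"x":-0.015,"y":0.0855,"z":0,"yaw":-0.35}]'|egrep 'ee|for'
python3 -m crank '[{"grip":0.0,"x":-0.0055,"y":0.0165,"z":0,"yaw":-0.07},{"grip":0.0,"x":-0.0095,"y":0.0335,"z":0,"yaw":-0.14},{"grip":0.0,"x":-0.0125,"y":0.051,"z":0,"yaw":-0.21},{"grip":0.0,"x":-0.0145,"y":0.068,"z":0,"yaw":-0.28},{"grip":0.0,"x":-0.015,"y":0.0855,"z":0,"yaw":-0.34}]'
python3 -c "
from cab import *
print(D(-85,-100,0,0))"
```

```text
ee_pos: [395.6, 167.9, 125.3]
ee_rot: [-180.0, -0.0, 56.5]
force: [-1.0, 1.9, -2.7]
gripper_force: 30.0
ee_pos: [458.9, 108.2, 125.3]
ee_rot: [-180.0, -0.0, 76.5]
force: [-0.5, 3.8, -1.9]
gripper_force: 30.0
ee_pos: [538.7, 74.1, 125.3]
ee_rot: [-180.0, -0.1, 96.6]
force: [-1.0, 5.1, -0.9]
gripper_force: 30.0
time_s: 41.58
ee_pos: [624.9, 69.8, 125.3]
ee_rot: [-180.0, -0.2, 116.1]
force: [-3.7, 5.7, -0.1]
gripper_width: 10.3
gripper_force: 30.0
[636.58758935  69.23972125   0.        ]
```

```bash
python3 -m crank '[{"grip":0.0,"x":-0.0008,"y":0.0024,"z":0,"yaw":-0.01},{"grip":0.0,"x":-0.0016,"y":0.0047,"z":0,"yaw":-0.02},{"grip":0.0,"x":-0.0024,"y":0.007,"z":0,"yaw":-0.03},{"grip":0.0,"x":-0.003,"y":0.0095,"z":0,"yaw":-0.04},{"grip":0.0,"x":-0.004,"y":0.0118,"z":0,"yaw":-0.05}]'
python3 -m crank '[{"grip":0.0,"x":0,"y":0.0005,"z":0,"yaw":-0.003},{"grip":0.0,"x":0,"y":0.001,"z":0,"yaw":-0.006},{"grip":0.0,"x":-0.0005,"y":0.0015,"z":0,"yaw":-0.008},{"grip":0.0,"x":-0.0005,"y":0.002,"z":0,"yaw":-0.01},{"grip":0.0,"x":-0.0005,"y":0.002,"z":0,"yaw":-0.01}]'
```

```text
time_s: 42.0
ee_pos: [634.4, 71.2, 125.3]
ee_rot: [-179.7, -0.3, 118.8]
force: [-12.3, 3.9, 6.4]
gripper_width: 10.0
gripper_force: 30.0
time_s: 42.42
ee_pos: [634.3, 71.2, 125.3]
ee_rot: [-179.5, -0.3, 119.3]
force: [-10.7, 3.7, 6.2]
gripper_width: 9.8
gripper_force: 30.0
```

```bash
python3 -m crank '[{"grip":0.028,"x":0,"y":0,"z":0,"yaw":0},{"grip":0.028,"x":0,"y":0,"z":0,"yaw":0},{"grip":0.028,"x":0,"y":0,"z":0,"yaw":0},{"grip":0.028,"x":0,"y":0,"z":-0.002,"yaw":0},{"grip":0.028,"x":0,"y":0,"z":-0.01,"yaw":0}]' |egrep 'ee_p|for'
python3 -m crank '[{"grip":0.028,"x":0,"y":0,"z":-0.02,"yaw":0},{"grip":0.028,"x":0,"y":0,"z":-0.04,"yaw":0},{"grip":0.028,"x":0,"y":0,"z":-0.06,"yaw":0},{"grip":0.028,"x":0,"y":0,"z":-0.08,"yaw":0},{"grip":0.028,"x":0,"y":0,"z":-0.08,"yaw":0}]' |egrep 'ee_p|for'
python3 go.py 530.5,-410,200,119
```

```text
ee_pos: [638.9, 70.3, 134.3]
force: [0.1, -0.2, -0.2]
gripper_force: 0.0
ee_pos: [641.9, 70.8, 220.5]
force: [1.0, 0.9, 0.1]
gripper_force: 0.0
at [641.9  70.8 220.5] 119.3 w 27.5 F [1.  0.9 0.1] t 43.2
530.5,-410,200,119 -> x -0.365 y -0.333 z 0.020 yaw 0.006
```

```bash
python3 -m crank '[{"grip":0.0,"x":-0.024,"y":-0.022,"z":0,"yaw":0},{"grip":0.0,"x":-0.048,"y":-0.044,"z":0,"yaw":0},{"grip":0.0,"x":-0.073,"y":-0.067,"z":0,"yaw":0},{"grip":0.0,"x":-0.097,"y":-0.089,"z":0,"yaw":0},{"grip":0.0,"x":-0.121,"y":-0.111,"z":0,"yaw":0}]' 20 |egrep 'ee_p|for'
python3 -m crank '[{"grip":0.0,"x":-0.024,"y":-0.022,"z":0,"yaw":0},{"grip":0.0,"x":-0.048,"y":-0.044,"z":0,"yaw":0},{"grip":0.0,"x":-0.073,"y":-0.067,"z":0,"yaw":0},{"grip":0.0,"x":-0.097,"y":-0.089,"z":0,"yaw":0},{"grip":0.0,"x":-0.121,"y":-0.111,"z":0,"yaw":0}]' |egrep 'ee_p|for'
python3 -m crank '[{"grip":0.0,"x":-0.024,"y":-0.022,"z":0,"yaw":0},{"grip":0.0,"x":-0.048,"y":-0.044,"z":0,"yaw":0},{"grip":0.0,"x":-0.073,"y":-0.067,"z":0,"yaw":0},{"grip":0.0,"x":-0.097,"y":-0.089,"z":0,"yaw":0},{"grip":0.0,"x":-0.121,"y":-0.111,"z":0,"yaw":0}]' |egrep 'ee_p|for'
python3 -m crank '[{"grip":0.0,"x":0,"y":0,"z":0.02,"yaw":0},{"grip":0.0,"x":0,"y":0,"z":0.04,"yaw":0},{"grip":0.0,"x":0,"y":0,"z":0.06,"yaw":0},{"grip":0.0,"x":0,"y":0,"z":0.08,"yaw":0},{"grip":0.0,"x":0,"y":0,"z":0.1,"yaw":0}]' |egrep 'ee_p|for'
python3 go.py 530.5,-410,92,119
python3 -c "
from h import *
save('side','p1');save('top','p1t')
a=cv2.imread('pics/p1_full.png')[330:450,340:470];b=cv2.imread('pics/p1t_full.png')[5:250,80:325]
cv2.imwrite('pics/p2.png',np.hstack([cv2.resize(a,(433,400),interpolation=2),cv2.resize(b,(360,360))[:400] if 0 else np.vstack([cv2.resize(b,(360,360)),np.zeros((40,360,3),np.uint8)])]))"
```

```text
ee_pos: [601.2, -90.6, 214.6]
force: [0.5, 0.1, -0.4]
gripper_force: 0.0
ee_pos: [563.6, -250.7, 214.6]
force: [0.1, -0.1, -0.8]
gripper_force: 0.0
ee_pos: [526.0, -410.6, 214.5]
force: [-0.1, -0.2, 0.2]
gripper_force: 0.0
ee_pos: [526.4, -409.1, 113.5]
force: [0.6, 0.7, 0.7]
gripper_force: 0.0
at [ 526.4 -409.1  113.5] 119.3 w 0.5 F [0.6 0.7 0.7] t 44.9
530.5,-410,92,119 -> x -0.003 y 0.003 z 0.022 yaw 0.005
```

View pics/p2.png

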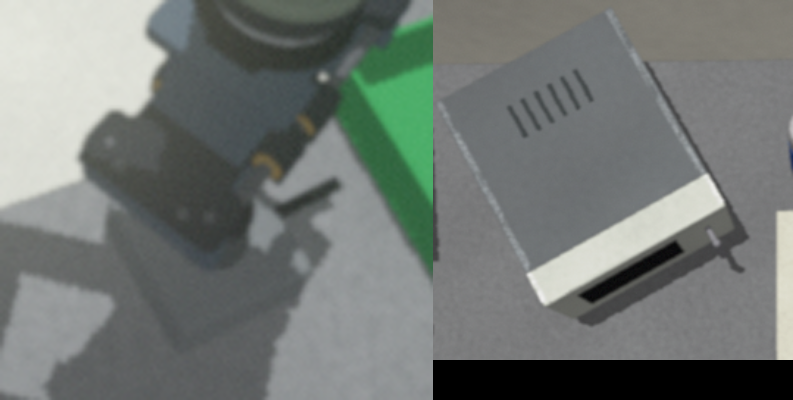

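The door is flush with the roof (shut), and the closed jaws are above the grey station's plunger. Press it in steps, watching the force.

```bash
python3 -m crank '[{"grip":0.0,"x":-0.003,"y":0.003,"z":0.008,"yaw":0},{"grip":0.0,"x":-0.003,"y":0.003,"z":0.015,"yaw":0},{"grip":0.0,"x":-0.003,"y":0.003,"z":0.022,"yaw":0},{"grip":0.0,"x":-0.003,"y":0.003,"z":0.029,"yaw":0},{"grip":0.0,"x":-0.003,"y":0.003,"z":0.036,"yaw":0}]'
python3 -m crank '[{"grip":0.0,"x":0,"y":0,"z":0.001,"yaw":0},{"grip":0.0,"x":0,"y":0,"z":0.001,"yaw":0},{"grip":0.0,"x":0,"y":0,"z":0.002,"yaw":0},{"grip":0.0,"x":0,"y":0,"z":0.002,"yaw":0},{"grip":0.0,"x":0,"y":0,"z":0.002,"yaw":0}]'
```

```text
time_s: 45.43
ee_pos: [531.5, -410.3, 79.5]
ee_rot: [179.9, 0.1, 119.3]
force: [-0.4, -0.2, 6.1]
gripper_width: 0.1
gripper_force: 2.9
time_s: 45.85
ee_pos: [531.5, -410.3, 78.3]
ee_rot: [179.9, 0.1, 119.3]
force: [-0.1, 0.9, 6.2]
gripper_width: 0.5
gripper_force: 3.0
```

```bash
python3 -m crank '[{"grip":0.0,"x":0,"y":0,"z":0.001,"yaw":0},{"grip":0.0,"x":0,"y":0,"z":0.002,"yaw":0},{"grip":0.0,"x":0,"y":0,"z":0.003,"yaw":0},{"grip":0.0,"x":0,"y":0,"z":0.003,"yaw":0},{"grip":0.0,"x":0,"y":0,"z":0.003,"yaw":0}]'
python3 -m crank '[{"grip":0.0,"x":0,"y":0,"z":0.0005,"yaw":0},{"grip":0.0,"x":0,"y":0,"z":0.001,"yaw":0},{"grip":0.0,"x":0,"y":0,"z":0.0015,"yaw":0},{"grip":0.0,"x":0,"y":0,"z":0.0015,"yaw":0},{"grip":0.0,"x":0,"y":0,"z":0.0015,"yaw":0}]'
```

```text
time_s: 46.27
ee_pos: [531.5, -410.4, 75.6]
ee_rot: [179.9, 0.1, 119.3]
force: [-0.7, 0.3, 6.5]
gripper_width: 0.6
gripper_force: 3.5
time_s: 46.68
ee_pos: [531.5, -410.4, 74.3]
ee_rot: [179.9, 0.1, 119.3]
force: [-0.3, 0.6, 8.1]
gripper_width: 0.4
gripper_force: 3.9
```

Nearly at the stop; I'll press a little further until the force jumps, then let go.

```bash
python3 -m crank '[{"grip":0.0,"x":0,"y":0,"z":0.0005,"yaw":0},{"grip":0.0,"x":0,"y":0,"z":0.001,"yaw":0},{"grip":0.0,"x":0,"y":0,"z":0.0015,"yaw":0},{"grip":0.0,"x":0,"y":0,"z":0.0015,"yaw":0},{"grip":0.0,"x":0,"y":0,"z":0.0015,"yaw":0}]' | egrep 'ee_p|for'
```

```text
ee_pos: [531.6, -410.4, 74.2]
force: [-2.7, 1.9, 13.8]
gripper_force: 7.0
```

Force rose to 13.8 N with no further travel, so the plunger is at its stop. Retreat.

```bash
python3 -m crank '[{"grip":0.0,"x":0,"y":0,"z":-0.01,"yaw":0},{"grip":0.0,"x":0,"y":0,"z":-0.03,"yaw":0},{"grip":0.0,"x":0,"y":0,"z":-0.06,"yaw":0},{"grip":0.0,"x":0,"y":0,"z":-0.09,"yaw":0},{"grip":0.0,"x":0,"y":0,"z":-0.12,"yaw":0}]' | egrep 'ee_p|for'
python3 -m crank '[{"grip":0.0,"x":0,"y":0,"z":-0.01,"yaw":0},{"grip":0.0,"x":0,"y":0,"z":-0.01,"yaw":0},{"grip":0.0,"x":0,"y":0,"z":-0.01,"yaw":0},{"grip":0.0,"x":0,"y":0,"z":-0.01,"yaw":0},{"grip":0.0,"x":0,"y":0,"z":-0.01,"yaw":0}]' | egrep 'ee_p|for'
python3 -c "
from workcell import *
print(job_done())"
```

```text
ee_pos: [530.4, -409.7, 191.8]
force: [0.8, -1.7, 0.2]
gripper_force: 0.0
ee_pos: [530.0, -409.3, 198.3]
force: [0.1, -0.4, -0.2]
gripper_force: 0.0
the job is handed in; nothing more can be done
None
```

The job is handed in: all four shoes are in the tray, the tray is home, the door is shut, and the grey station's plunger was pressed to its stop and released; the hand-in returned no verdict, and short2's fit was only partly visible before the tray went in.

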